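# Knock a jammed bearing ball out of a parts bottle

## Robot

A 6-joint arm with a two-finger parallel gripper is mounted at the origin on the work surface. World frame = base frame: x ahead of the robot, y to its left, z up, the work surface at z = 0. Lengths are in m, angles in rad, forces in N, time in s.
With the tool pointing down it reaches from about 0.375 to 0.9 m from the base axis. Payload 3.1 kg.
Tool frame: the origin (TCP) lies at the very end of the fingers, on their centre line; the grasp point (between the pads) lies 19 mm behind it (grip_depth is the distance from the TCP to the grasp point, in m); z points along the fingers, y is the line along which they close (so a half turn about z gives the same grasp; the last joint's range is limited). The gripper opens to 85 mm and grips with 20 to 120 N. Pads are 22 mm wide; open, the fingers measure 114 mm over their backs; the gripper's body (76 mm by 85 mm) begins 54 mm behind the grasp point. The pads swing forward as they close: fully open they stand 13 mm farther back than shut.
Start: joints at [1.161, 0.527, 1.433, -0, 1.181, -0.178], TCP at [0.143, 0.608, 0.231] pointing down, gripper open.
Joint ranges: [-3.08, 3.08], [-0.75, 2.2], [0.22, 2.44], [-1.43, 4.57], [0, 2.65], [-2.85, 2.85]. Speed limits (rad/s): [2.79, 2.79, 3.14, 3.14, 3.14, 3.14].

## Interface

Orientations are given as a unit quaternion [x, y, z, w].
In Python, from station import * gives the robot as it stands.
- The arm moves only by the tool apply_moves, never from a script. Its argument "plan" is a list of rows, each a list of 7 numbers: the shift along the tool's x, y, z in m, then the turn, a rotation vector about the tool's x, y, z in rad, then the gripper command: -1 is fully open, 1 is shut, values between are in proportion. In form: [[dx, dy, dz, wx, wy, wz, jaw], ...]. A call has 1 to 8 rows; each row shifts and turns the commanded pose from where the row before left it, along the tool's axes as they then stand; what a row does not reach is not made up. A row lasts 1/8 s, in which the tool goes at most 62.5 mm and 10.7 degrees, less where a joint would pass 70% of its speed; a pose out of reach is approached as far as the arm can. A call is refused whole if a number of a shift passes 0.0625 or a number of a turn 0.188, either way. A call with a gripper value outside its range is refused whole. The fingers move at their own pace and stop on an object; "force" is the grip in N (left out, the last holds). Time passes only in rows, so rows that do not move let the fingers close. It gives the time, the measured TCP pose, the force, the opening and the grip force at its end, in the units of the state.
- sense(): the state, without advancing time (a new reading comes with each control period).
- snapshot(name): name is "scene" or "side" or "wrist"; returns the picture (400x640x3 uint8, red, green, blue); there is no depth.
- calibration(name): a dict with "camera_matrix" (3x3 intrinsics, pixels), "R" (3x3) and "t" (3): a world point X has camera coordinates R X + t; the wrist camera has in their place "mount" (4x4, takes a point from camera to tool coordinates, whose origin is the TCP and whose axes are the flange's). Camera axes: x right, y down, z forward; pixel columns grow to the right and rows downward; lengths in m; the calibration is good to about 2 mm. The wrist camera is an equidistant fisheye: a pixel r from the principal point sees the ray r / f radians off the axis. A picture is of the moment at which its call begins: read the wrist's pose just before it. calibration takes no time and is no camera call.
- sign_off(): hands the job in; it is judged then, once.
The state is a dict: "t": time; "q": joint angles; "qd": joint speeds; "tau": joint torques, N m; "tcp_pos": TCP position; "tool_rot": TCP orientation; "force": force on the tool from outside, world axes, zero at the start; "ft_torque": the same for the moment, N m; "finger_gap": opening from 0.0 (shut) to 1.0 (fully open); "gripper_force": force on a finger pad.
Only numpy, scipy, OpenCV 4.12 (cv2) and the standard library are available. Lean on these libraries where they do the work, as an engineer would, in place of code of your own. Each camera call takes 0.05 s, during which the arm holds its last target. There are 200 camera calls.

## Task

A steel bearing ball is jammed in the neck of the yellow parts bottle lying in the rack. Pick the bottle up, tip it steeply mouth-down over the green catch tray and tap its rim on the steel bar along the tray's edge until the ball drops into the tray, then lay the bottle back in the rack cradle it came from.

Things in the scene. Friction and masses are not known exactly. Their poses are not given: they have to be found in the camera images.
- bottle: Yellow plastic bottle, 0.15 kg, in a cradle beside a blue and a grey one alike (both empty), lying 25 degrees mouth-down. Origin on its axis, middle of the thick body; x runs from mouth to base. Body 44 mm diameter, x -42 to +42 mm; then a clear neck, 35 mm diameter, 22 mm bore, rim at x = -84 mm. Grip it across the middle from above, firmly (60 N): supports touch only |x| 34 to 40 mm.
- ball: Jammed steel ball, 20 mm diameter, 33 g, origin at its centre. Sits in the yellow bottle's bore 22 mm inside the rim (bottle x = -62 mm), held by a springy lip. Tipping alone does not free it. With the bottle tipped about 55 degrees mouth-down, stopping the rim dead on the bar from 0.15 to 0.25 m/s does, in one or a few taps; it then rolls out of the mouth.
- tray: Fixed catch tray with knock bar. Origin on the bench under the bar's middle; z up, x roughly away from the robot. Bar: steel block along y, 200 mm long, 24 mm wide (x -12 to +12 mm); its flat top is 60 mm above the bench at the middle and slopes 15 degrees down into the tray. Green open tray on its -x side (towards the robot): inside x -158 to -12 mm, y -96 to +96 mm, floor 4 mm and walls 45 mm above the bench.
- cradles (a point): Middle of a fixed plywood rack, 120 x 310 mm, with three open-topped grey V cradles 100 mm apart along y. The point is where the middle of a bottle in the centre cradle lies, 72 mm above the bench. x runs along the cradles and 25 degrees upwards, roughly away from the robot; y is level. Bottles lie along x, mouth on the -x side (towards the robot and lower), held only by their weight.
There are look-alikes about, which are no part of the job. Of the things like the bottle, leave any that is pink, red or turquoise; of the rest the larger one is meant.

How it is judged:
On the way, in this order (a step that is already met when the one before it is completed fails the run):
1. the bottle, tipped at least 20 degrees mouth-down with the ball still in its neck, touches the knock bar or tray edge (angle between bottle's own x axis and vertical below 1.22 rad and contact force between bottle and tray above 1 N and x of ball in the frame of bottle above -0.078 m).
2. the ball is down in the catch tray (x of ball in the frame of tray between -0.162 and -0.008 m and y of ball in the frame of tray between -0.1 and 0.1 m and z of ball in the frame of tray between 0 and 0.035 m), for 0.1 s.
At the end, for the whole second after the job is handed in: the ball lies at rest in the catch tray, and the yellow bottle lies released and at rest in its own cradle, its middle within 25 mm of where it began and its axis within 11 degrees of the cradle's (all of step 2 and linear speed of ball below 0.05 m/s and distance of bottle from where it was at the start of the episode below 0.025 m and angle between the x axis of bottle and the x axis of cradles, either way round below 0.2 rad and linear speed of bottle below 0.03 m/s); the robot touches nothing.
It also fails if it takes over 51 s, if anything falls off the work surface, if the arm or the gripper's body presses on something with over 40 N, if the wrist force passes 120 N, or if a joint passes its speed limit or range.

## Working session

There is one attempt and no reset: what is moved stays moved. The work goes in short steps, Python scripts to look and compute and a tool call to move; the robot and the scene stay as the last step left them, time stands still between calls to the robot, and variables do not carry over. Pictures are saved under pics/ and viewed, at most 10 in all, crops included, and the job is handed in when it is done.

Besides the shell and the picture viewer there is one more tool, called after "Emit:" as a command line: name --pt "numbers of a row" for each row, then --argument value for the rest. apply_moves: Moves the arm, as the interface text tells. Its arguments: {"type":"object","properties":{"plan":{"type":"array"},"force":{"type":"number"}},"required":["plan"]}

```bash
mkdir -p pics; ls; python3 - <<'E'
from station import *
import cv2,numpy as np
s=sense();print(s)
ims=[]
for n in("scene","side","wrist"):
    im=snapshot(n);np.save(f'pics/{n}0.npy',im);cv2.imwrite(f'pics/{n}0.png',im[:,:,::-1])
    c=calibration(n);print(n,{k:np.round(v,4).tolist() if not isinstance(v,str) else v for k,v in c.items()})
E
```

```text
pics
{'t': 0.0, 'q': array([ 1.16149304e+00,  5.28457342e-01,  1.43390017e+00, -4.77008985e-06,
        1.18134147e+00, -1.78492383e-01]), 'qd': array([ 0.00135736,  0.00104457,  0.00103942, -0.00148644,  0.000339  ,
        0.00092321]), 'tau': array([-8.16215925e-05, -4.42343938e+01, -1.78028691e+01, -3.70298567e-04,
        8.33933096e-03, -1.57092813e-05]), 'tcp_pos': array([0.14266517, 0.6077828 , 0.23033968]), 'tool_rot': array([ 1.15148487e-01,  9.93347732e-01, -1.00864840e-03, -3.02975945e-04]), 'force': array([0.58879933, 1.3067058 , 0.54235281]), 'ft_torque': array([0.07694715, 0.05988379, 0.0195184 ]), 'gripper_force': 0.0, 'finger_gap': 0.9996976784937344}
scene {'camera_matrix': [[388.7116, 0.0, 330.1525], [0.0, 388.7116, 204.1039], [0.0, 0.0, 1.0]], 'R': [[-0.6796, 0.7333, 0.0174], [0.464, 0.4481, -0.7641], [-0.5681, -0.5112, -0.6449]], 't': [0.2758, -0.2069, 1.4144]}
side {'camera_matrix': [[393.474, 0.0, 316.6635], [0.0, 393.474, 196.3744], [0.0, 0.0, 1.0]], 'R': [[0.8125, -0.5829, 0.0006], [-0.4142, -0.5781, -0.703], [0.4102, 0.5709, -0.7112]], 't': [-0.3719, 0.2852, 0.8742]}
wrist {'camera_matrix': [[309.7069, 0.0, 320.0134], [0.0, 309.7069, 200.0197], [0.0, 0.0, 1.0]], 'mount': [[0.0009, -0.95, -0.3123, 0.0811], [1.0, 0.0006, 0.0011, 0.0001], [-0.0009, -0.3123, 0.95, -0.1426], [0.0, 0.0, 0.0, 1.0]]}
```

View pics/scene0.png

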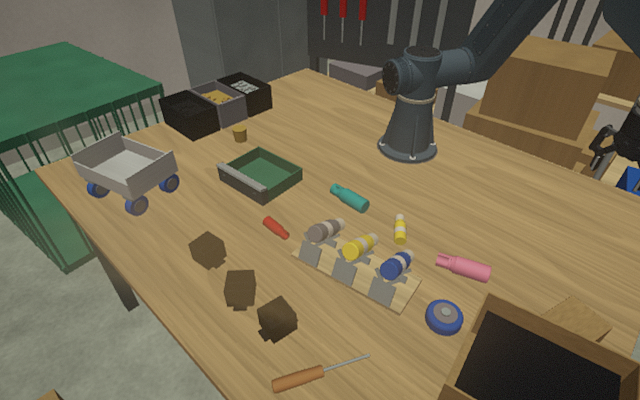

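View pics/side0.png

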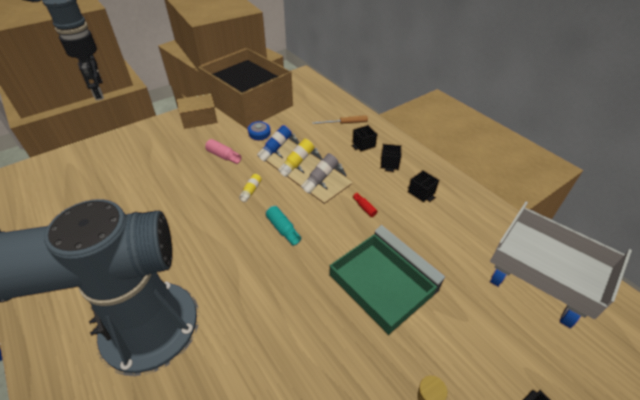

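The yellow candidates are the bottle in the middle cradle (scene 360,246; side 298,157) and a smaller one loose on the bench (scene 400,229; side 250,187). The rack one is larger and lies in a cradle, so it fits the description. I'll confirm this in a crop and measure it. Grey tray bar: side (408,257), scene (242,178).

```bash
cat > h.py <<'E'
from station import *
import cv2,numpy as np
from scipy.spatial.transform import Rotation as Ro
def ray(n,px):
    c=calibration(n);R=np.array(c['R']);K=np.array(c['camera_matrix'])
    d=R.T@np.linalg.inv(K)@np.array([px[0],px[1],1.]);return -R.T@np.array(c['t']),d/np.linalg.norm(d)
def onz(n,px,z):
    o,d=ray(n,px);return o+d*(z-o[2])/d[2]
def tri(a,b):
    (o1,d1),(o2,d2)=ray('scene',a),ray('side',b)
    s=np.linalg.lstsq(np.c_[d1,-d2],o2-o1,rcond=None)[0]
    p,q=o1+s[0]*d1,o2+s[1]*d2;return (p+q)/2,np.linalg.norm(p-q)
def blobs(im,lo,hi,amin=40):
    h=cv2.cvtColor(im,cv2.COLOR_RGB2HSV);m=cv2.inRange(h,np.array(lo),np.array(hi))
    n,l,st,ce=cv2.connectedComponentsWithStats(m)
    return [(st[i,4],ce[i].round(1),st[i,:4],l==i) for i in range(1,n) if st[i,4]>=amin]
E
python3 - <<'E'
from h import *
ims={n:np.load(f'pics/{n}0.npy') for n in('scene','side')}
for n,im in ims.items():
    for nm,lo,hi in(('yel',(22,150,110),(33,255,255)),('blue',(105,120,60),(125,255,255)),('green',(60,70,30),(90,255,140))):
        for b in blobs(im,lo,hi): 
            r=cv2.minAreaRect(np.argwhere(b[3])[:,::-1].astype(np.float32))
            print(n,nm,b[0],b[1],b[2],np.round(r[0]),np.round(r[1]),r[2])
a=cv2.resize(ims['scene'][180:320,200:440],None,fx=3.3,fy=3.3,interpolation=2)
b=cv2.resize(ims['side'][110:210,220:360],None,fx=3.4,fy=3.4)
c=cv2.resize(ims['side'][220:340,320:450],None,fx=3,fy=3)
cv2.imwrite('pics/c1.png',a[:,:,::-1])
d=np.zeros((400,800,3),np.uint8);d[:340,:400]=b[:340,:400];d[:360,405:795]=c;cv2.imwrite('pics/c2.png',d[:,:,::-1]);print(a.shape,b.shape)
E
```

```text
scene yel 63 [399.6 223.1] [394 219  12   9] [400. 223.] [ 8. 11.] 90.0
scene yel 143 [399.6 237.6] [394 231  12  14] [400. 238.] [13. 11.] 90.0
scene yel 85 [368.1 240.6] [360 235  14  16] [368. 241.] [16.  9.] 60.2551155090332
scene yel 322 [352.2 249.6] [342 240  22  20] [352. 249.] [18. 21.] 56.30992889404297
scene blue 361 [630.1 179.4] [616 166  24  30] [632. 179.] [25. 24.] 21.037511825561523
scene blue 49 [ 89.5 187.9] [ 87 183   6  12] [ 90. 188.] [11.  5.] 90.0
scene blue 324 [447.  316.8] [429 300  34  31] [446. 314.] [33. 30.] 71.56504821777344
scene green 13310 [ 57.3 111.1] [  0  42 164 210] [ 52. 123.] [163. 200.] 38.60560607910156
scene green 827 [264.5 172.2] [238 157  54  33] [265. 172.] [47. 25.] 32.34744644165039
scene green 179 [347.7 200. ] [330 188  39  24] [347. 200.] [40. 13.] 17.927921295166016
side yel 122 [306.7 144.9] [299 139  15  14] [307. 145.] [14.  9.] 41.633541107177734
side yel 155 [293.8 159.6] [287 152  15  16] [294. 160.] [13. 12.] 39.80556869506836
side yel 44 [256.4 176.8] [251 174  10   8] [257. 177.] [10.  5.] 29.744882583618164
side yel 82 [249.6 187.5] [244 183  12  11] [250. 187.] [10.  8.] 29.744882583618164
side blue 165 [258.9 132.9] [248 123  22  16] [258. 130.] [15. 21.] 90.0
side blue 86 [284.8 131.4] [279 126  12  12] [285. 132.] [12.  7.] 45.0
side blue 127 [272.2 144.9] [266 138  14  15] [272. 145.] [12. 11.] 45.0
side blue 130 [497.6 277.2] [491 270  14  15] [498. 277.] [10. 13.] 26.56505012512207
side blue 182 [569.8 318.2] [561 310  19  17] [570. 318.] [13. 15.] 36.869895935058594
side green 340 [283.3 227.3] [266 206  35  39] [283. 225.] [45. 15.] 49.39870071411133
side green 5510 [382.3 281.9] [331 235 106  98] [382. 279.] [92. 67.] 45.525634765625
(462, 792, 3) (340, 476, 3)
```

View pics/c1.png

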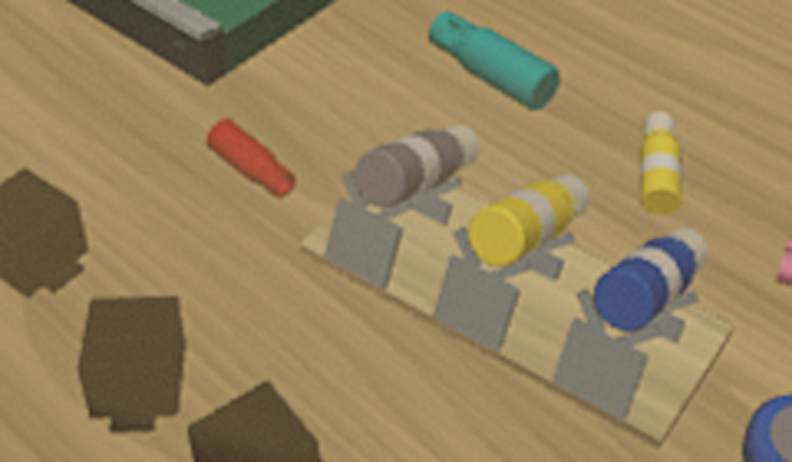

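View pics/c2.png

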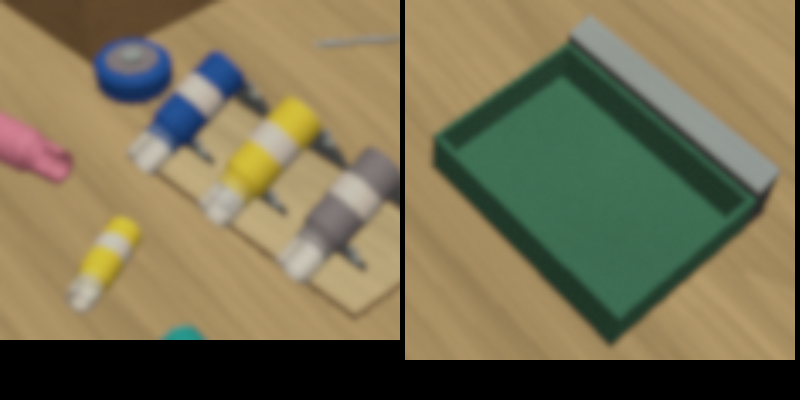

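Confirmed: the middle-rack yellow bottle (scene 364,244) is clearly larger than the loose one at (400,229). The side crop shows its clear neck pointing down-left towards the robot. Next I'll measure the board corners, bar and bottle band.

```bash
python3 - <<'E'
from h import *
np.set_printoptions(precision=4,suppress=True)
sc=lambda x,y:(200+x/3.3-.35,180+y/3.3-.35)
sd=lambda x,y:(220+x/3.4-.35,110+y/3.4-.35)
tr=lambda x,y:((x-405)/3+320-.33,y/3+220-.33)
P=[onz('scene',sc(*p),0.005) for p in((303,243),(733,329),(660,440))]
print('board',P,np.linalg.norm(P[0]-P[2]),np.linalg.norm(P[1]-P[2]),'mid',(P[0]+P[1])/2)
print('board side corner',onz('side',sd(355,316),.005))
u=P[2]-P[0];print('ycradle yaw',np.arctan2(u[1],u[0]))
print('band',tri(sc(540,213),sd(272,147)))
print('base end',tri(sc(500,235),sd(300,115)),'rim',tri(sc(576,192),sd(215,205)))
for nm,a,b in(('grey',(425,160),(350,195)),('blue',(657,270),(200,95))): print(nm,tri(sc(*a),sd(*b)))
B=[onz('side',tr(*p),z) for p,z in(((590,17),.0632),((570,40),.0568),((778,172),.0632),((757,193),.0568))]
print('bar',B,np.mean(B,0))
v=(B[0]+B[1]-B[2]-B[3])/2;print(np.linalg.norm(v),'bar yaw(y)',np.arctan2(v[1],v[0]),np.linalg.norm(B[0]-B[1]))
F=[onz('side',tr(*p),.045) for p in((437,140),(612,342-12))];print('tray far corners',F)
g=[b for b in blobs(np.load('pics/scene0.npy'),(60,70,30),(90,255,140)) if b[0]>500 and b[0]<2000][0]
E
```

```text
board [array([0.6446, 0.0854, 0.005 ]), array([0.4845, 0.3761, 0.005 ]), array([0.6003, 0.3922, 0.005 ])] 0.30997007967884227 0.11690874406442119 mid [0.5646 0.2308 0.005 ]
board side corner [0.5358 0.0723 0.005 ]
ycradle yaw 1.7143950005743396
band (array([0.5538, 0.2339, 0.0752]), np.float64(0.014676728491788983))
base end (array([0.5944, 0.2377, 0.088 ]), np.float64(0.0018638909942560098)) rim (array([0.4904, 0.225 , 0.0452]), np.float64(0.008332048457501094))
grey (array([0.5708, 0.1378, 0.0774]), np.float64(0.011074157740790928))
blue (array([0.5415, 0.3302, 0.0786]), np.float64(0.010753535410670504))
bar [array([ 0.5726, -0.1205,  0.0632]), array([ 0.5462, -0.1259,  0.0568]), array([ 0.5841, -0.3168,  0.0632]), array([ 0.5616, -0.3182,  0.0568])] [ 0.5661 -0.2204  0.06  ]
0.19471331420639093 bar yaw(y) 1.6399393088112248 0.02761796952047701
tray far corners [array([ 0.4009, -0.1346,  0.045 ]), array([ 0.4045, -0.3312,  0.045 ])]
```

```bash
cat >> h.py <<'E'
np.set_printoptions(precision=4,suppress=True)
def toolR(yaw,el):  # tool x = -bottle x; bottle x at yaw, elevation el (rad); tool z perpendicular, forward/down
    c,s=np.cos(yaw),np.sin(yaw);xb=np.array([np.cos(el)*c,np.cos(el)*s,np.sin(el)])
    z=np.array([np.sin(el)*c,np.sin(el)*s,-np.cos(el)]);return np.c_[-xb,np.cross(z,-xb),z]
def rows(p,R,n,s=None):
    s=s or sense();p0=np.array(s['tcp_pos']);R0=Ro.from_quat(s['tool_rot']);w=(R0.inv()*Ro.from_matrix(R)).as_rotvec()
    dp=(np.array(p)-p0)/n
    for i in range(n):
        r=R0*Ro.from_rotvec(w*i/n);print(np.r_[r.inv().apply(dp),w/n].round(4).tolist())
E
python3 - <<'E'
from h import *
R=toolR(.143,np.radians(25));C=np.array([.562,.231,.072])
rows(C+R[:,2]*(.019-.12),R,12)
E
```

```text
[-0.0379, -0.0239, 0.0056, -0.0069, -0.036, -0.0306]
[-0.0369, -0.0251, 0.0068, -0.0069, -0.036, -0.0306]
[-0.0359, -0.0262, 0.0079, -0.0069, -0.036, -0.0306]
[-0.0347, -0.0274, 0.009, -0.0069, -0.036, -0.0306]
[-0.0335, -0.0285, 0.01, -0.0069, -0.036, -0.0306]
[-0.0323, -0.0296, 0.011, -0.0069, -0.036, -0.0306]
[-0.0309, -0.0306, 0.012, -0.0069, -0.036, -0.0306]
[-0.0295, -0.0316, 0.0128, -0.0069, -0.036, -0.0306]
[-0.0281, -0.0326, 0.0136, -0.0069, -0.036, -0.0306]
[-0.0266, -0.0335, 0.0144, -0.0069, -0.036, -0.0306]
[-0.025, -0.0344, 0.0151, -0.0069, -0.036, -0.0306]
[-0.0234, -0.0353, 0.0157, -0.0069, -0.036, -0.0306]
```

Emit:
apply_moves --pt "-0.038 -0.024 0.006 -0.007 -0.036 -0.031 -1" --pt "-0.037 -0.025 0.007 -0.007 -0.036 -0.031 -1" --pt "-0.036 -0.026 0.008 -0.007 -0.036 -0.031 -1" --pt "-0.035 -0.027 0.009 -0.007 -0.036 -0.031 -1" --pt "-0.034 -0.028 0.01 -0.007 -0.036 -0.031 -1" --pt "-0.032 -0.03 0.011 -0.007 -0.036 -0.031 -1" --pt "-0.031 -0.031 0.012 -0.007 -0.036 -0.031 -1" --pt "-0.03 -0.032 0.013 -0.007 -0.036 -0.031 -1" --force 60

```text
t: 1.15
tcp_pos: [0.3969, 0.3521, 0.1856]
tool_rot: [-0.01, 0.989, 0.011, 0.146]
force: [0.7, -1.0, -0.6]
finger_gap: 1.003
gripper_force: 0.0
```

Emit:
apply_moves --pt "-0.028 -0.033 0.013 -0.007 -0.036 -0.031 -1" --pt "-0.027 -0.034 0.014 -0.007 -0.036 -0.031 -1" --pt "-0.025 -0.034 0.015 -0.007 -0.036 -0.031 -1" --pt "-0.023 -0.035 0.016 -0.007 -0.036 -0.031 -1" --pt "0 0 0 0 0 0 -1"

```text
t: 1.78
tcp_pos: [0.5235, 0.2233, 0.1634]
tool_rot: [-0.069, 0.974, 0.016, 0.216]
force: [-0.1, 0.6, -0.1]
finger_gap: 0.998
gripper_force: 0.0
```

```bash
cat >> h.py <<'E'
def wray(px,s):
    c=calibration('wrist');K=np.array(c['camera_matrix']);M=np.array(c['mount'])
    v=np.array([px[0]-K[0,2],px[1]-K[1,2]]);r=np.linalg.norm(v);a=r/K[0,0]
    d=np.array([*(np.sin(a)*v/max(r,1e-9)),np.cos(a)])
    R=Ro.from_quat(s['tool_rot']);return np.array(s['tcp_pos'])+R.apply(M[:3,3]),R.apply(M[:3,:3]@d)
def wonz(px,z,s):
    o,d=wray(px,s);return o+d*(z-o[2])/d[2]
E
python3 - <<'E'
from h import *
s=sense();im=snapshot('wrist');cv2.imwrite('pics/w1.png',im[:,:,::-1]);np.save('pics/w1.npy',im)
print(s['tcp_pos'],s['tool_rot'],s['t'])
for b in blobs(im,(22,150,90),(33,255,255),100): print(b[:3],wonz(b[1],.085,s))
rows([.562,.231,.072]+toolR(.143,np.radians(25))[:,2]*.019,toolR(.143,np.radians(25)),5)
E
```

```text
[0.5235 0.2233 0.1634] [-0.0693  0.9738  0.0161  0.2161] 1.775
(np.int32(1168), array([390.1,  15.2]), array([365,   0,  49,  33], dtype=int32)) [0.4113 0.2462 0.085 ]
(np.int32(252), array([322.8, 133.5]), array([300, 130,  46,   7], dtype=int32)) [0.4937 0.2216 0.085 ]
(np.int32(2727), array([322.8, 164.8]), array([296, 138,  55,  54], dtype=int32)) [0.5189 0.2254 0.085 ]
(np.int32(1691), array([323. , 234.5]), array([297, 214,  53,  41], dtype=int32)) [0.5927 0.2367 0.085 ]
[0.0004, 0.0001, 0.0238, 0.0004, -0.0001, 0.0001]
[0.0004, 0.0001, 0.0238, 0.0004, -0.0001, 0.0001]
[0.0004, 0.0001, 0.0238, 0.0004, -0.0001, 0.0001]
[0.0004, 0.0002, 0.0238, 0.0004, -0.0001, 0.0001]
[0.0004, 0.0002, 0.0238, 0.0004, -0.0001, 0.0001]
```

View pics/w1.png

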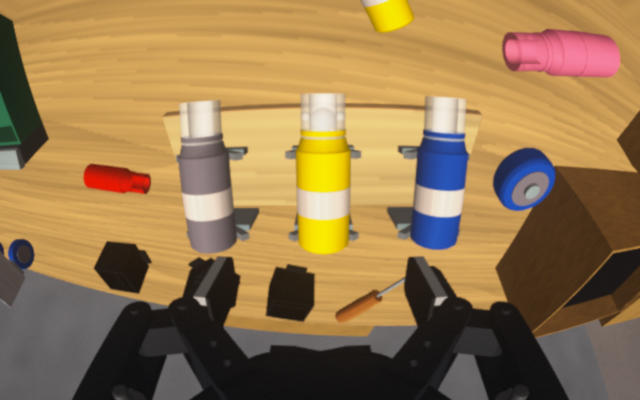

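The wrist view shows the yellow bottle centred at col 323, with its band at row 203 and the ball in its neck at (322,112). The aim is right to about 2 mm, so I'll descend and grip.

Emit:
apply_moves --pt "0 0 0.03 0 0 0 -1" --pt "0 0 0.03 0 0 0 -1" --pt "0 0 0.03 0 0 0 -1" --pt "0 0 0.018 0 0 0 -1" --pt "0 0 0.01 0 0 0 -1" --pt "0 0 0 0 0 0 1" --pt "0 0 0 0 0 0 1" --pt "0 0 0 0 0 0 1" --force 60

```text
t: 2.82
tcp_pos: [0.5711, 0.2327, 0.0584]
tool_rot: [-0.072, 0.973, 0.016, 0.217]
force: [-1.8, -2.6, 2.7]
finger_gap: 0.493
gripper_force: 60.1
```

Emit:
apply_moves --pt "0 0 0 0 0 0 1" --pt "0 0 0 0 0 0 1" --pt "0 0 0 0 0 0 1"

```text
t: 3.2
tcp_pos: [0.5711, 0.2327, 0.0584]
tool_rot: [-0.072, 0.973, 0.016, 0.217]
force: [-2.8, -3.8, 5.9]
finger_gap: 0.493
gripper_force: 60.2
```

Emit:
apply_moves --pt "-0.006 0 -0.014 0 0 0 1" --pt "-0.014 0 -0.03 0 0 0 1" --pt "-0.02 0 -0.043 0 0 0 1" --pt "-0.02 0 -0.043 0 0 0 1" --pt "0 0 0 0 0 0 1"

```text
t: 3.82
tcp_pos: [0.5729, 0.2338, 0.2052]
tool_rot: [-0.072, 0.972, 0.017, 0.221]
force: [-1.2, 0.1, -1.9]
finger_gap: 0.495
gripper_force: 61.5
```

```bash
cat >> h.py <<'E'
def tapC(h,tx=-.004,yaw=.05,bar=(.566,-.2204),ty=0.): # bottle centre with rim contact point h above the bar at tray x
    c,s=np.cos(yaw),np.sin(yaw);d=tx+.0339
    return np.array([bar[0]+c*d-s*ty,bar[1]+s*d+c*ty,.060+tx*np.tan(np.radians(15))+.0788+h])
E
python3 - <<'E'
from h import *
print(sense()['tcp_pos'],sense()['force'])
R=toolR(.05,np.radians(55));rows(tapC(.08)+.016*R[:,2],R,11)
E
```

```text
[0.5729 0.2338 0.2052] [-1.1987  0.0936 -1.8959]
[0.0024, -0.0411, -0.0016, 0.006, -0.0466, 0.0067]
[0.002, -0.0411, -0.0014, 0.006, -0.0466, 0.0067]
[0.0017, -0.0412, -0.0013, 0.006, -0.0466, 0.0067]
[0.0013, -0.0412, -0.0011, 0.006, -0.0466, 0.0067]
[0.001, -0.0412, -0.0009, 0.006, -0.0466, 0.0067]
[0.0007, -0.0412, -0.0007, 0.006, -0.0466, 0.0067]
[0.0004, -0.0412, -0.0005, 0.006, -0.0466, 0.0067]
[0.0001, -0.0412, -0.0002, 0.006, -0.0466, 0.0067]
[-0.0002, -0.0412, 0.0, 0.006, -0.0466, 0.0067]
[-0.0004, -0.0412, 0.0003, 0.006, -0.0466, 0.0067]
[-0.0007, -0.0412, 0.0005, 0.006, -0.0466, 0.0067]
```

Emit:
apply_moves --pt "0.002 -0.041 -0.002 0.006 -0.047 0.007 1" --pt "0.002 -0.041 -0.002 0.006 -0.047 0.007 1" --pt "0.002 -0.041 -0.001 0.006 -0.047 0.007 1" --pt "0.001 -0.041 -0.001 0.006 -0.047 0.007 1" --pt "0.001 -0.041 -0.001 0.006 -0.047 0.007 1" --pt "0.001 -0.041 -0.001 0.006 -0.047 0.007 1" --pt "0 -0.041 -0.001 0.006 -0.047 0.007 1" --pt "0 -0.041 0 0.006 -0.047 0.007 1"

```text
t: 4.82
tcp_pos: [0.6127, -0.0257, 0.2388]
tool_rot: [-0.034, 0.943, 0.013, 0.329]
force: [0.8, 0.5, -1.4]
finger_gap: 0.495
gripper_force: 61.6
```

Emit:
apply_moves --pt "0 -0.041 0 0.006 -0.047 0.007 1" --pt "0 -0.041 0 0.006 -0.047 0.007 1" --pt "0 -0.041 0 0.006 -0.047 0.007 1" --pt "0 0 0 0 0 0 1"

```text
t: 5.32
tcp_pos: [0.6458, -0.1361, 0.2832]
tool_rot: [-0.005, 0.934, -0.001, 0.358]
force: [-0.6, 0.1, -1.5]
finger_gap: 0.492
gripper_force: 61.6
```

```bash
python3 - <<'E'
from h import *
s=sense();im=snapshot('wrist');np.save('pics/w2.npy',im)
sd=snapshot('side');np.save('pics/s2.npy',sd)
d=np.zeros((600,640,3),np.uint8);d[:400]=im;d[400:,:320]=cv2.resize(sd[180:340,300:460],(320,320))[60:260];d[400:,320:]=sd[160:360,280:600];cv2.imwrite('pics/w2.png',d[:,:,::-1])
print(s['tcp_pos'],s['tool_rot'],s['t'],s['force'])
Rm=Ro.from_quat(s['tool_rot']).as_matrix();print('el',np.degrees(np.arcsin(-Rm[2,0])),'yaw',np.arctan2(-Rm[1,0],-Rm[0,0]))
E
```

```text
[ 0.6458 -0.1361  0.2832] [-0.0053  0.9339 -0.0008  0.3576] 5.325 [-0.5719  0.0708 -1.5125]
el 41.9016685238497 yaw 0.014225036664450246
```

View pics/w2.png

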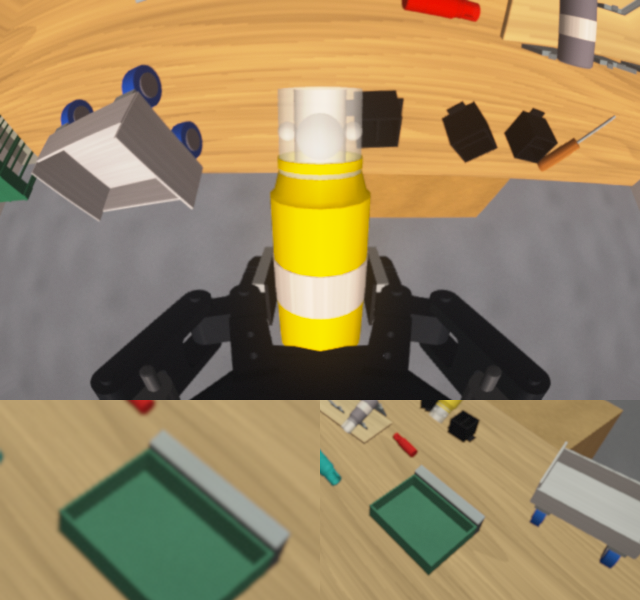

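The wrist view shows the bottle held square, with its band at row 295 and the ball in its neck at (320,135). The bar is out of the wrist camera's view. The arm fell short at 42° tip. I'll refine the bar from the side and scene masks and plan the remainder.

```bash
python3 - <<'E'
from h import *
print(sense()['q'])
for n,f,bx in(('side','s2',(365,215,455,300)),('scene','scene0',(210,155,275,200))):
    im=np.load(f'pics/{f}.npy');h=cv2.cvtColor(im,cv2.COLOR_RGB2HSV)
    m=((h[...,1]<45)&(h[...,2]>110)).astype(np.uint8);z=np.zeros_like(m);z[bx[1]:bx[3],bx[0]:bx[2]]=1;m&=z
    k,l,st,ce=cv2.connectedComponentsWithStats(m);i=1+st[1:,4].argmax();pts=np.argwhere(l==i)[:,::-1].astype(np.float32)
    r=cv2.minAreaRect(pts);bp=cv2.boxPoints(r);M=np.array([onz(n,p,.06) for p in pts]);c=onz(n,ce[i],.06)
    e=np.linalg.svd((M-M.mean(0))[:,:2],full_matrices=False);v=e[2][0];pr=(M-M.mean(0))[:,:2]@v;pw=(M-M.mean(0))[:,:2]@e[2][1]
    print(n,st[i,4],bp.round(1).tolist(),'centre',c,'yaw-90',np.arctan(v[1]/v[0])%np.pi-np.pi/2,'len',np.ptp(pr),'wid',np.ptp(pw))
R=toolR(.05,np.radians(55));rows(tapC(.08)+.016*R[:,2],R,6)
E
```

```text
[-0.5331  0.3537  1.8461  0.9074  0.4524 -2.8538]
side 833 [[374.1000061035156, 231.3000030517578], [380.79998779296875, 223.1999969482422], [445.0, 276.3999938964844], [438.20001220703125, 284.5]] centre [ 0.5688 -0.2264  0.06  ] yaw-90 0.06507068091268531 len 0.20085824772448646 wid 0.030012950734195215
scene 364 [[215.8000030517578, 166.1999969482422], [219.39999389648438, 159.8000030517578], [266.20001220703125, 186.60000610351562], [262.6000061035156, 192.89999389648438]] centre [ 0.5702 -0.2096  0.06  ] yaw-90 0.06823502117353164 len 0.20148773651524104 wid 0.028379833542346907
[0.0126, -0.0142, 0.0051, -0.0048, -0.0387, -0.0038]
[0.0129, -0.0142, 0.0045, -0.0048, -0.0387, -0.0038]
[0.0131, -0.0141, 0.0039, -0.0048, -0.0387, -0.0038]
[0.0133, -0.0141, 0.0034, -0.0048, -0.0387, -0.0038]
[0.0134, -0.0141, 0.0028, -0.0048, -0.0387, -0.0038]
[0.0136, -0.014, 0.0022, -0.0048, -0.0387, -0.0038]
```

Joint 6 is at the end of its range because the wrist is near singular with this yaw. I'll fit a quick kinematic model to choose a tapping yaw that stays well inside the ranges.

```bash
cat >> h.py <<'E'
from scipy.optimize import least_squares
def fk(q,L):
    R=Ro.from_euler('ZYYZYZ'[:1],q[0])*Ro.from_euler('Y',q[1]);p=np.array([0,0,L[3]])+R.apply([L[4],0,L[0]])
    R=R*Ro.from_euler('Y',q[2]);p=p+R.apply([L[5],0,L[1]])
    R=R*Ro.from_euler('Z',q[3])*Ro.from_euler('Y',q[4])*Ro.from_euler('Z',q[5])
    return p+R.apply([0,0,L[2]]),R
E
python3 - <<'E'
from h import *
D=[([1.16149304,.528457342,1.43390017,0,1.18134147,-.178492383],[.14266517,.6077828,.23033968],[1.15148487e-01,9.93347732e-01,-1.00864840e-03,-3.02975945e-04])]
s=sense();D.append((s['q'],s['tcp_pos'],s['tool_rot']))
for q,p,o in D:
    R=fk(q,np.ones(6))[1];print((R.inv()*Ro.from_quat(o)).as_rotvec(),(Ro.from_quat(o)*R.inv()).as_rotvec())
f=lambda L:np.r_[np.concatenate([fk(q,np.r_[L,0,0])[0]-p for q,p,o in D])]
r=least_squares(f,[.4,.4,.2,.2]);print(r.x,r.fun)
E
```

```text
[ 0.     -0.      1.5708] [-0.0013 -0.003  -1.5708]
[-0.     -0.      1.5708] [ 1.0445  0.0119 -1.1731]
[0.6775 0.2624 0.3795 0.1042] [ 0.0895 -0.0726 -0.0206 -0.0069 -0.0917  0.0206]
```

```bash
python3 - <<'E'
from h import *
s=sense();R=toolR(-.5,np.radians(42));rows(s['tcp_pos'],R,5)
E
```

```text
[0.0, 0.0, 0.0, 0.0682, -0.001, 0.0768]
[0.0, 0.0, 0.0, 0.0682, -0.001, 0.0768]
[0.0, 0.0, 0.0, 0.0682, -0.001, 0.0768]
[0.0, 0.0, 0.0, 0.0682, -0.001, 0.0768]
[0.0, 0.0, 0.0, 0.0682, -0.001, 0.0768]
```

Emit:
apply_moves --pt "0 0 0 0.068 0 0.077 1" --pt "0 0 0 0.068 0 0.077 1" --pt "0 0 0 0.068 0 0.077 1"

```text
t: 5.8
tcp_pos: [0.6427, -0.1307, 0.2803]
tool_rot: [0.121, 0.928, -0.046, 0.35]
force: [-0.9, -0.2, -2.1]
finger_gap: 0.497
gripper_force: 61.9
```

```bash
python3 -c "
from h import *
s=sense();print({k:s[k].tolist() for k in('q','tcp_pos','tool_rot')})"
```

```text
{'q': [-0.41810797962447677, 0.34582270785377306, 1.8606263870020106, 0.44317657155604534, 0.24232792856631638, -2.122541652011452], 'tcp_pos': [0.6426605779247642, -0.13066650826286885, 0.2802593057619622], 'tool_rot': [0.12110294350264122, 0.927756642976861, -0.04642100285264053, 0.34992396171376533]}
```

Emit:
apply_moves --pt "0 0 0 0.068 0 0.077 1" --pt "0 0 0 0.068 0 0.077 1" --pt "0 -0.03 0 0 0.04 0 1" --pt "0 0 0 0 0 0 1"

```text
t: 6.3
tcp_pos: [0.6306, -0.1604, 0.279]
tool_rot: [0.173, 0.928, -0.062, 0.324]
force: [-1.1, -0.7, -2.1]
finger_gap: 0.499
gripper_force: 61.7
```

```bash
python3 -c "
from h import *
s=sense();print({k:s[k].tolist() for k in('q','tcp_pos','tool_rot')})"
```

```text
{'q': [-0.439744880415321, 0.34268730018315224, 1.8334310936512839, 0.14236008505060435, 0.2980086800828596, -1.763675952771822], 'tcp_pos': [0.6306430908520708, -0.1603674957028624, 0.27899494043480455], 'tool_rot': [0.17298906307372566, 0.9281971917951591, -0.061721540574157616, 0.3235972939157674]}
```

```bash
cat >> h.py <<'E'
E=Ro.from_euler
def fk(q,L):
    d,ys,L1,ex,L2,yw,Lt,tx=L
    R=E('Z',q[0]);p=R.apply([0,ys,d]);R=R*E('Y',q[1]);p=p+R.apply([ex,0,L1]);R=R*E('Y',q[2]);p=p+R.apply([0,0,L2])
    R=R*E('Z',q[3]);p=p+R.apply([0,yw,0]);R=R*E('Y',q[4]);p=p+R.apply([tx,0,Lt]);return p,R*E('Z',q[5]+np.pi/2)
D=[([1.16149304,.528457342,1.43390017,0,1.18134147,-.178492383],[.14266517,.6077828,.23033968]),
([-0.5331,0.3537,1.8461,0.9074,0.4524,-2.8538],[.6458,-.1361,.2832]),
([-0.41810797962447677,0.34582270785377306,1.8606263870020106,0.44317657155604534,0.24232792856631638,-2.122541652011452],[0.6426605779247642,-0.13066650826286885,0.2802593057619622]),
([-0.439744880415321,0.34268730018315224,1.8334310936512839,0.14236008505060435,0.2980086800828596,-1.763675952771822],[0.6306430908520708,-0.1603674957028624,0.27899494043480455])]
_f=lambda L:np.r_[np.concatenate([fk(q,L)[0]-p for q,p in D]),1e-3*(L-[.16,.11,.4,0,.4,0,.25,0])]
_r=least_squares(_f,[.16,.11,.4,0,.4,0,.25,0]);LL=_r.x
LO=np.array([-3.08,-.75,.22,-1.43,0,-2.85]);HI=np.array([3.08,2.2,2.44,4.57,2.65,2.85])
def ik(p,R,q0):
    g=lambda q:np.r_[10*(fk(q,LL)[0]-p),(fk(q,LL)[1].inv()*Ro.from_matrix(R)).as_rotvec()]
    r=least_squares(g,np.clip(q0,LO+.01,HI-.01),bounds=(LO,HI));return r.x,np.abs(r.fun).max()
E
python3 - <<'E'
from h import *
print(LL,np.abs(_r.fun[:12]).max())
q0=sense()['q']
for el in(55,50):
  for yaw in(-.3,-.4,-.5,-.6,-.7,-.8,-.9):
    for h in(.06,0):
        R=toolR(yaw,np.radians(el));c,s_=np.cos(yaw),np.sin(yaw)
        C=np.array([.5695-.006,-.218,.0589+h])+np.array([.0339*c,.0339*s_,.0788])
        q,e=ik(C+.016*R[:,2],R,q0);print(el,yaw,h,q.round(2),round(e,4))
E
```

```text
Traceback (most recent call last):
NameError: name '_r' is not defined
```

```bash
sed -i 's/^_f=/ff=/;s/^_r=least_squares(_f/rr=least_squares(ff/;s/LL=_r/LL=rr/' h.py; cat > t.py <<'E'
from h import *
print(LL,np.abs(rr.fun[:12]).max())
q0=sense()['q']
for el in(55,50):
  for yaw in(-.3,-.4,-.5,-.6,-.7,-.8,-.9):
    for h in(.06,0):
        R=toolR(yaw,np.radians(el));c,s_=np.cos(yaw),np.sin(yaw)
        C=np.array([.5695-.006,-.218,.0589+h])+np.array([.0339*c,.0339*s_,.0788])
        q,e=ik(C+.016*R[:,2],R,q0);print(el,yaw,h,q.round(2),round(e,4))
E
python3 t.py
```

```text
[ 0.022   0.1147  0.685  -0.0019  0.3023 -0.0039  0.2688  0.0083] 0.001947346124115179
55 -0.3 0.06 [-0.53  0.44  2.02 -0.01  0.   -1.72] 0.2902
55 -0.3 0 [-0.57  0.52  2.04  1.08  0.06 -2.85] 0.4043
55 -0.4 0.06 [-0.54  0.44  2.02  0.13  0.   -1.8 ] 0.2823
55 -0.4 0 [-0.54  0.52  2.04  0.19  0.   -1.87] 0.3827
55 -0.5 0.06 [-0.55  0.44  2.02  0.27  0.   -1.88] 0.2785
55 -0.5 0 [-0.55  0.52  2.04  0.29  0.   -1.9 ] 0.3794
55 -0.6 0.06 [-0.56  0.44  2.02  0.42  0.   -1.96] 0.2789
55 -0.6 0 [-0.56  0.52  2.04  0.38  0.   -1.93] 0.38
55 -0.7 0.06 [-0.57  0.44  2.02  0.57  0.   -2.05] 0.2835
55 -0.7 0 [-0.57  0.52  2.05  0.48  0.   -1.96] 0.3844
55 -0.8 0.06 [-0.58  0.44  2.03  0.72  0.   -2.14] 0.2923
55 -0.8 0 [-0.58  0.52  2.05  0.58  0.   -1.99] 0.3927
55 -0.9 0.06 [-0.59  0.43  2.03  0.87  0.   -2.23] 0.3052
55 -0.9 0 [-0.41  0.57  2.01 -1.43  0.41  0.3 ] 0.3346
50 -0.3 0.06 [-0.53  0.44  2.02 -0.11  0.   -1.63] 0.2099
50 -0.3 0 [-0.58  0.52  2.04  1.07  0.08 -2.85] 0.3265
50 -0.4 0.06 [-0.54  0.44  2.02  0.06  0.   -1.74] 0.2013
50 -0.4 0 [-0.54  0.52  2.04  0.17  0.   -1.85] 0.3016
50 -0.5 0.06 [-0.55  0.44  2.02  0.25  0.   -1.85] 0.1971
50 -0.5 0 [-0.55  0.52  2.04  0.28  0.   -1.89] 0.2981
50 -0.6 0.06 [-0.56  0.44  2.03  0.44  0.   -1.98] 0.1975
50 -0.6 0 [-0.56  0.52  2.05  0.39  0.   -1.93] 0.2987
50 -0.7 0.06 [-0.57  0.44  2.03  0.63  0.   -2.11] 0.2024
50 -0.7 0 [-0.57  0.52  2.05  0.5   0.   -1.97] 0.3033
50 -0.8 0.06 [-0.58  0.44  2.03  0.82  0.   -2.23] 0.2118
50 -0.8 0 [-0.58  0.52  2.05  0.62  0.   -2.02] 0.3118
50 -0.9 0.06 [-0.43  0.48  2.   -1.43  0.35  0.24] 0.18
50 -0.9 0 [-0.42  0.56  2.02 -1.43  0.36  0.28] 0.2662
```

The tool is aligned with the forearm at 55°, and joint 6 runs out of range in this grasp. The half-turned grasp (q6 near +1.6) keeps everything in range, so I'll lay the bottle back, regrip turned 180° and go on.

```bash
python3 - <<'E'
from h import *
R=Ro.from_quat([-.072,.973,.016,.217]).as_matrix();rows([.572,.233,.205],R,12)
E
```

```text
[0.0166, 0.0288, -0.0054, -0.0229, 0.0189, -0.0366]
[0.0157, 0.0295, -0.0045, -0.0229, 0.0189, -0.0366]
[0.0146, 0.0302, -0.0035, -0.0229, 0.0189, -0.0366]
[0.0136, 0.0308, -0.0025, -0.0229, 0.0189, -0.0366]
[0.0125, 0.0313, -0.0016, -0.0229, 0.0189, -0.0366]
[0.0113, 0.0317, -0.0006, -0.0229, 0.0189, -0.0366]
[0.0102, 0.0321, 0.0003, -0.0229, 0.0189, -0.0366]
[0.009, 0.0325, 0.0012, -0.0229, 0.0189, -0.0366]
[0.0078, 0.0327, 0.0021, -0.0229, 0.0189, -0.0366]
[0.0065, 0.0329, 0.003, -0.0229, 0.0189, -0.0366]
[0.0052, 0.0331, 0.0039, -0.0229, 0.0189, -0.0366]
[0.0039, 0.0331, 0.0048, -0.0229, 0.0189, -0.0366]
```

Emit:
apply_moves --pt "0.017 0.029 -0.005 -0.023 0.019 -0.037 1" --pt "0.016 0.03 -0.005 -0.023 0.019 -0.037 1" --pt "0.015 0.03 -0.004 -0.023 0.019 -0.037 1" --pt "0.014 0.031 -0.003 -0.023 0.019 -0.037 1" --pt "0.013 0.031 -0.002 -0.023 0.019 -0.037 1" --pt "0.011 0.032 -0.001 -0.023 0.019 -0.037 1" --pt "0.01 0.032 0 -0.023 0.019 -0.037 1" --pt "0.009 0.033 0.001 -0.023 0.019 -0.037 1"

```text
t: 7.3
tcp_pos: [0.5877, 0.1051, 0.2299]
tool_rot: [0.007, 0.967, -0.011, 0.254]
force: [0.7, -0.4, -1.2]
finger_gap: 0.499
gripper_force: 61.6
```

Emit:
apply_moves --pt "0.008 0.033 0.002 -0.023 0.019 -0.037 1" --pt "0.007 0.033 0.003 -0.023 0.019 -0.037 1" --pt "0.005 0.033 0.004 -0.023 0.019 -0.037 1" --pt "0.004 0.033 0.005 -0.023 0.019 -0.037 1" --pt "0 0 0 0 0 0 1"

```text
t: 7.92
tcp_pos: [0.5671, 0.2364, 0.2043]
tool_rot: [-0.077, 0.973, 0.015, 0.216]
force: [-1.1, -0.6, -0.8]
finger_gap: 0.493
gripper_force: 61.7
```

```bash
python3 - <<'E'
from h import *
s=sense();print(s['tcp_pos'],s['tool_rot'],s['q'])
R=Ro.from_quat([-.072,.973,.016,.217]).as_matrix();rows([.572,.233,.09],R,3);print();rows([.571,.2327,.06],R,1)
E
```

```text
[0.5671 0.2364 0.2043] [-0.0766  0.9733  0.0152  0.2156] [ 0.2301  0.4343  1.8135 -0.0772  0.4604 -1.4362]
[0.0148, -0.0012, 0.0352, 0.0002, -0.001, 0.0031]
[0.0148, -0.0013, 0.0351, 0.0002, -0.001, 0.0031]
[0.0148, -0.0013, 0.0351, 0.0002, -0.001, 0.0031]

[0.0579, -0.0038, 0.1322, 0.0006, -0.0031, 0.0093]
```

Emit:
apply_moves --pt "0.015 -0.001 0.035 0 -0.001 0.003 1" --pt "0.015 -0.001 0.035 0 -0.001 0.003 1" --pt "0.015 -0.001 0.035 0 -0.001 0.003 1" --pt "0.006 0 0.014 0 0 0 1" --pt "0.004 0 0.008 0 0 0 1" --pt "0 0 0 0 0 0 1"

```text
t: 8.68
tcp_pos: [0.5728, 0.231, 0.0663]
tool_rot: [-0.07, 0.973, 0.016, 0.217]
force: [-0.5, -0.1, -1.4]
finger_gap: 0.493
gripper_force: 61.8
```

Emit:
apply_moves --pt "0.002 0.001 0.003 0 0 0 1" --pt "0.002 0.001 0.003 0 0 0 1" --pt "0 0 0 0 0 0 1"

```text
t: 9.05
tcp_pos: [0.5726, 0.2333, 0.0605]
tool_rot: [-0.071, 0.973, 0.016, 0.219]
force: [0.3, 0.7, -2.5]
finger_gap: 0.49
gripper_force: 61.8
```

Emit:
apply_moves --pt "0 0 0 0 0 0 0.5" --pt "0 0 0 0 0 0 -1" --pt "0 0 0 0 0 0 -1" --pt "0 0 0 0 0 0 -1"

```text
t: 9.55
tcp_pos: [0.573, 0.2333, 0.0607]
tool_rot: [-0.07, 0.973, 0.016, 0.219]
force: [0.4, 0.1, -0.7]
finger_gap: 0.999
gripper_force: 0.0
```

Emit:
apply_moves --pt "0 0 -0.03 0 0 0 -1" --pt "0 0 -0.05 0 0 0 -1" --pt "0 0 -0.05 0 0 0 -1" --pt "0 0 0 0 0 0 -1"

```text
t: 10.05
tcp_pos: [0.518, 0.2257, 0.1816]
tool_rot: [-0.071, 0.972, 0.017, 0.222]
force: [0.5, -0.0, 0.1]
finger_gap: 0.998
gripper_force: 0.0
```

```bash
python3 - <<'E'
from h import *
s=sense();im=snapshot('wrist');np.save('pics/w3.npy',im)
print(s['tcp_pos'],s['tool_rot'],s['t'],s['q'])
for b in blobs(im,(22,150,90),(33,255,255),100): print(b[:3],wonz(b[1],.085,s))
cv2.imwrite('pics/w3.png',im[:,:,::-1])
E
```

```text
[0.518  0.2257 0.1816] [-0.0706  0.9724  0.0166  0.2216] 10.05 [ 0.2331  0.4203  1.9588 -0.1194  0.3179 -1.3776]
(np.int32(1035), array([382. ,  15.5]), array([358,   0,  46,  33], dtype=int32)) [0.41   0.2477 0.085 ]
(np.int32(217), array([318.7, 128.4]), array([298, 125,  43,   7], dtype=int32)) [0.496  0.2223 0.085 ]
(np.int32(2377), array([318.8, 157.5]), array([294, 132,  51,  51], dtype=int32)) [0.5214 0.226  0.085 ]
(np.int32(1512), array([318.9, 223. ]), array([295, 204,  49,  38], dtype=int32)) [0.5946 0.2367 0.085 ]
```

View pics/w3.png

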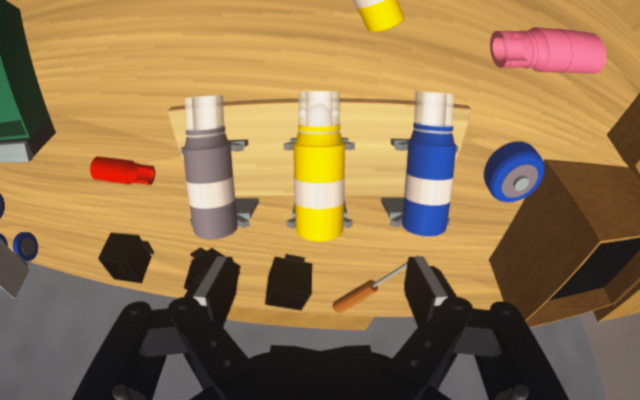

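The wrist view shows the bottle back in the cradle (col 319, band row 191), square and within about 2 mm. Next is the half turn.

Emit:
apply_moves --pt "0 0 0 0 0 0.187 -1" --pt "0 0 0 0 0 0.187 -1" --pt "0 0 0 0 0 0.187 -1" --pt "0 0 0 0 0 0.187 -1" --pt "0 0 0 0 0 0.187 -1" --pt "0 0 0 0 0 0.187 -1" --pt "0 0 0 0 0 0.187 -1" --pt "0 0 0 0 0 0.187 -1"

```text
t: 11.1
tcp_pos: [0.5177, 0.225, 0.1762]
tool_rot: [0.613, 0.76, 0.16, 0.148]
force: [-1.1, 0.4, 0.9]
finger_gap: 1.002
gripper_force: 0.0
```

Emit:
apply_moves --pt "0 0 0 0 0 0.187 -1" --pt "0 0 0 0 0 0.187 -1" --pt "0 0 0 0 0 0.187 -1" --pt "0 0 0 0 0 0.187 -1" --pt "0 0 0 0 0 0.187 -1" --pt "0 0 0 0 0 0.187 -1" --pt "0 0 0 0 0 0.187 -1" --pt "0 0 0 0 0 0.187 -1"

```text
t: 12.1
tcp_pos: [0.5177, 0.225, 0.1762]
tool_rot: [0.966, 0.14, 0.218, -0.0]
force: [0.4, 0.2, 0.1]
finger_gap: 0.998
gripper_force: 0.0
```

```bash
cat >> h.py <<'E'
def tool2(yaw,el): return toolR(yaw,el)@np.diag([-1,-1,1])
E
python3 - <<'E'
from h import *
s=sense();print(s['tcp_pos'],s['tool_rot'],s['q'],s['t'])
R=tool2(.143,np.radians(25));C=np.array([.563,.2315,.072]);rows(C-R[:,2]*.04,R,3)
E
```

```text
[0.5177 0.225  0.1762] [ 0.9659  0.1399  0.2179 -0.0001] [ 0.232   0.4305  1.9583 -0.12    0.3171  1.6209] 12.1
[-0.0009, -0.0001, 0.0246, -0.0001, -0.001, 0.0482]
[-0.0009, -0.0001, 0.0246, -0.0001, -0.001, 0.0482]
[-0.0009, -0.0, 0.0246, -0.0001, -0.001, 0.0482]
```

Emit:
apply_moves --pt "-0.001 0 0.025 0 -0.001 0.048 -1" --pt "-0.001 0 0.025 0 -0.001 0.048 -1" --pt "-0.001 0 0.025 0 -0.001 0.048 -1" --pt "0 0 0.025 0 0 0 -1" --pt "0 0 0.02 0 0 0 -1" --pt "0 0 0.012 0 0 0 -1" --pt "0 0 0 0 0 0 1" --pt "0 0 0 0 0 0 1"

```text
t: 13.1
tcp_pos: [0.5704, 0.2325, 0.0565]
tool_rot: [0.973, 0.073, 0.217, -0.015]
force: [0.8, 0.9, -0.4]
finger_gap: 0.604
gripper_force: 0.0
```

Emit:
apply_moves --pt "0 0 0 0 0 0 1" --pt "0 0 0 0 0 0 1" --pt "0 0 0 0 0 0 1" --force 70

```text
t: 13.48
tcp_pos: [0.5704, 0.2325, 0.0573]
tool_rot: [0.973, 0.073, 0.217, -0.015]
force: [-1.2, -0.3, -0.2]
finger_gap: 0.497
gripper_force: 70.8
```

```bash
python3 - <<'E'
from h import *
s=sense();print(s['tcp_pos'],s['tool_rot'],s['q'],s['t'])
Rm=Ro.from_quat(s['tool_rot']).as_matrix();print(Rm[:,2], s['tcp_pos']-.019*Rm[:,2])
E
```

```text
[0.5704 0.2325 0.0573] [ 0.9733  0.0732  0.2169 -0.015 ] [ 0.2221  0.7065  1.9033 -0.3367  0.1003  1.9705] 13.475
[ 0.42    0.0609 -0.9055] [0.5624 0.2314 0.0745]
```

Emit:
apply_moves --pt "0.006 0 -0.014 0 0 0 1" --pt "0.014 0 -0.03 0 0 0 1" --pt "0.02 0 -0.043 0 0 0 1" --pt "0.02 0 -0.043 0 0 0 1" --pt "0 0 0 0 0 0 1"

```text
t: 14.1
tcp_pos: [0.5724, 0.2337, 0.2052]
tool_rot: [0.972, 0.073, 0.222, -0.016]
force: [0.4, -0.3, -3.2]
finger_gap: 0.49
gripper_force: 71.4
```

```bash
cat >> h.py <<'E'
D+=[([0.2331,0.4203,1.9588,-0.1194,0.3179,-1.3776],[0.518,0.2257,0.1816]),([0.232,0.4305,1.9583,-0.12,0.3171,1.6209],[0.5177,0.225,0.1762]),
([0.2221,0.7065,1.9033,-0.3367,0.1003,1.9705],[0.5704,0.2325,0.0573]),([0.2301,0.4343,1.8135,-0.0772,0.4604,-1.4362],[0.5671,0.2364,0.2043])]
rr=least_squares(ff,LL);LL=rr.x
E
python3 - <<'E'
from h import *
print(LL,np.abs(rr.fun[:-8]).max())
s=sense();q0=s['q'];print(s['tcp_pos'],q0)
for el in(55,):
  for yaw in(.3,.15,.05,-.1,-.25):
    for h in(.08,0):
      for q4 in(1.2,2.6):
        R=tool2(yaw,np.radians(el));c,s_=np.cos(yaw),np.sin(yaw)
        C=np.array([.5695-.004,-.218,.0589+h])+np.array([.0339*c,.0339*s_,.0788])
        q,e=ik(C+.017*R[:,2],R,[-.5,.45,2,q4,.4,1.6-q4]);print(el,yaw,h,q.round(2),round(e,4))
E
```

```text
[0.2394 0.1064 0.4727 0.0424 0.3512 0.0066 0.2419 0.0075] 0.020089946439189155
[0.5724 0.2337 0.2052] [ 0.2232  0.4358  1.8136 -0.0769  0.4456  1.7058]
55 0.3 0.08 [-0.78  0.54  1.99  1.54  0.81 -0.78] 0.0
55 0.3 0.08 [-0.78  0.54  1.99  1.54  0.81 -0.78] 0.0
55 0.3 0 [-0.78  0.69  2.02  1.72  0.82 -1.04] 0.0
55 0.3 0 [-0.78  0.69  2.02  1.72  0.82 -1.04] 0.0
55 0.15 0.08 [-0.76  0.51  2.04  1.73  0.71 -0.83] 0.0
55 0.15 0.08 [-0.76  0.51  2.04  1.73  0.71 -0.83] 0.0
55 0.15 0 [-0.75  0.67  2.07  1.94  0.76 -1.11] 0.0
55 0.15 0 [-0.75  0.67  2.07  1.94  0.76 -1.11] 0.0
55 0.05 0.08 [-0.73  0.5   2.07  1.87  0.65 -0.88] 0.0
55 0.05 0.08 [-0.73  0.5   2.07  1.87  0.65 -0.88] 0.0
55 0.05 0 [-0.73  0.66  2.1   2.09  0.73 -1.17] 0.0
55 0.05 0 [-0.73  0.66  2.1   2.09  0.73 -1.17] 0.0
55 -0.1 0.08 [-0.69  0.49  2.1   2.11  0.56 -0.99] 0.0
55 -0.1 0.08 [-0.69  0.49  2.1   2.11  0.56 -0.99] 0.0
55 -0.1 0 [-0.68  0.65  2.13  2.34  0.68 -1.26] 0.0
55 -0.1 0 [-0.68  0.65  2.13  2.34  0.68 -1.26] 0.0
55 -0.25 0.08 [-0.64  0.48  2.11  2.41  0.49 -1.13] 0.0
55 -0.25 0.08 [-0.64  0.48  2.11  2.41  0.49 -1.13] 0.0
55 -0.25 0 [-0.64  0.65  2.15  2.61  0.65 -1.36] 0.0
55 -0.25 0 [-0.64  0.65  2.15  2.61  0.65 -1.36] 0.0
```

```bash
python3 - <<'E'
from h import *
s=sense();R=tool2(.2,np.radians(40));rows([.615,-.21,.24],R,14)
E
```

```text
[-0.0005, 0.0318, -0.0029, 0.002, 0.0178, -0.003]
[-0.0005, 0.0318, -0.003, 0.002, 0.0178, -0.003]
[-0.0006, 0.0318, -0.0031, 0.002, 0.0178, -0.003]
[-0.0006, 0.0318, -0.0032, 0.002, 0.0178, -0.003]
[-0.0006, 0.0318, -0.0032, 0.002, 0.0178, -0.003]
[-0.0007, 0.0318, -0.0033, 0.002, 0.0178, -0.003]
[-0.0007, 0.0317, -0.0034, 0.002, 0.0178, -0.003]
[-0.0007, 0.0317, -0.0035, 0.002, 0.0178, -0.003]
[-0.0008, 0.0317, -0.0035, 0.002, 0.0178, -0.003]
[-0.0008, 0.0317, -0.0036, 0.002, 0.0178, -0.003]
[-0.0008, 0.0317, -0.0037, 0.002, 0.0178, -0.003]
[-0.0009, 0.0317, -0.0038, 0.002, 0.0178, -0.003]
[-0.0009, 0.0317, -0.0039, 0.002, 0.0178, -0.003]
[-0.0009, 0.0317, -0.0039, 0.002, 0.0178, -0.003]
```

Emit:
apply_moves --pt "0 0.032 -0.003 0.002 0.018 -0.003 1" --pt "0 0.032 -0.003 0.002 0.018 -0.003 1" --pt "0 0.032 -0.003 0.002 0.018 -0.003 1" --pt "-0.001 0.032 -0.003 0.002 0.018 -0.003 1" --pt "-0.001 0.032 -0.003 0.002 0.018 -0.003 1" --pt "-0.001 0.032 -0.003 0.002 0.018 -0.003 1" --pt "-0.001 0.032 -0.003 0.002 0.018 -0.003 1"

```text
t: 14.98
tcp_pos: [0.5909, 0.0087, 0.2152]
tool_rot: [0.957, 0.084, 0.276, -0.025]
force: [0.1, 1.0, -3.0]
finger_gap: 0.497
gripper_force: 71.4
```

Emit:
apply_moves --pt "-0.001 0.032 -0.003 0.002 0.018 -0.003 1" --pt "-0.001 0.032 -0.004 0.002 0.018 -0.003 1" --pt "-0.001 0.032 -0.004 0.002 0.018 -0.003 1" --pt "-0.001 0.032 -0.004 0.002 0.018 -0.003 1" --pt "-0.001 0.032 -0.004 0.002 0.018 -0.003 1" --pt "-0.001 0.032 -0.004 0.002 0.018 -0.003 1" --pt "-0.001 0.032 -0.004 0.002 0.018 -0.003 1" --pt "0 0 0 0 0 0 1"

```text
t: 15.98
tcp_pos: [0.6121, -0.2176, 0.2332]
tool_rot: [0.937, 0.092, 0.336, -0.032]
force: [-0.6, 0.1, -1.8]
finger_gap: 0.49
gripper_force: 71.5
```

```bash
cat >> h.py <<'E'
BAR=np.array([.5695,-.218])
def pre(h,yaw=.07,el=55,tx=-.004,k=.0165,ty=0.):
    el=np.radians(el);R=tool2(yaw,el);u=np.array([np.cos(.066),np.sin(.066)])
    a=np.r_[BAR+u*tx+ty*np.array([-u[1],u[0]]),.060+tx*.268+h]
    return a+.084*R[:,0]-.0175*R[:,2]+k*R[:,2],R
E
python3 - <<'E'
from h import *
s=sense();print(s['tcp_pos'],s['q'],s['t']);p,R=pre(.08);print(p);rows(p,R,7)
E
```

```text
[ 0.6121 -0.2176  0.2332] [-0.7618  0.4556  1.8166  0.973   0.6788 -0.1129] 15.975
[ 0.6128 -0.215   0.2083]
[-0.0021, -0.0004, 0.0029, -0.0131, 0.0387, 0.0123]
[-0.0022, -0.0004, 0.0028, -0.0131, 0.0387, 0.0123]
[-0.0024, -0.0004, 0.0027, -0.0131, 0.0387, 0.0123]
[-0.0025, -0.0004, 0.0026, -0.0131, 0.0387, 0.0123]
[-0.0026, -0.0004, 0.0025, -0.0131, 0.0387, 0.0123]
[-0.0027, -0.0004, 0.0024, -0.0131, 0.0387, 0.0123]
[-0.0028, -0.0004, 0.0023, -0.0131, 0.0387, 0.0123]
```

Emit:
apply_moves --pt "-0.002 0 0.003 -0.013 0.039 0.012 1" --pt "-0.002 0 0.003 -0.013 0.039 0.012 1" --pt "-0.002 0 0.003 -0.013 0.039 0.012 1" --pt "-0.003 0 0.003 -0.013 0.039 0.012 1" --pt "-0.003 0 0.002 -0.013 0.039 0.012 1" --pt "-0.003 0 0.002 -0.013 0.039 0.012 1" --pt "-0.003 0 0.002 -0.013 0.039 0.012 1" --pt "0 0 0 0 0 0 1"

```text
t: 16.98
tcp_pos: [0.6116, -0.2127, 0.2068]
tool_rot: [0.887, 0.033, 0.461, -0.019]
force: [-0.0, -0.0, -3.1]
finger_gap: 0.494
gripper_force: 71.4
```

```bash
python3 - <<'E'
from h import *
s=sense();sd=snapshot('side');np.save('pics/s4.npy',sd);sc=snapshot('scene')
d=np.hstack([cv2.resize(sd[170:320,320:470],(400,400)),cv2.resize(sc[110:230,190:310],(400,400))]);cv2.imwrite('pics/s4.png',d[:,:,::-1])
p,R=pre(.08);print(s['tcp_pos'],p,s['q'],s['force'],(Ro.from_quat(s['tool_rot']).inv()*Ro.from_matrix(R)).as_rotvec())
rows(p,R,1)
E
```

```text
[ 0.6116 -0.2127  0.2068] [ 0.6128 -0.215   0.2083] [-0.8176  0.5647  2.0275  1.7801  0.7124 -0.8928] [-0.0025 -0.044  -3.0634] [-0.0073  0.0012  0.001 ]
[-0.0002, 0.0012, 0.0, -0.006, -0.0019, 0.0037]
```

View pics/s4.png

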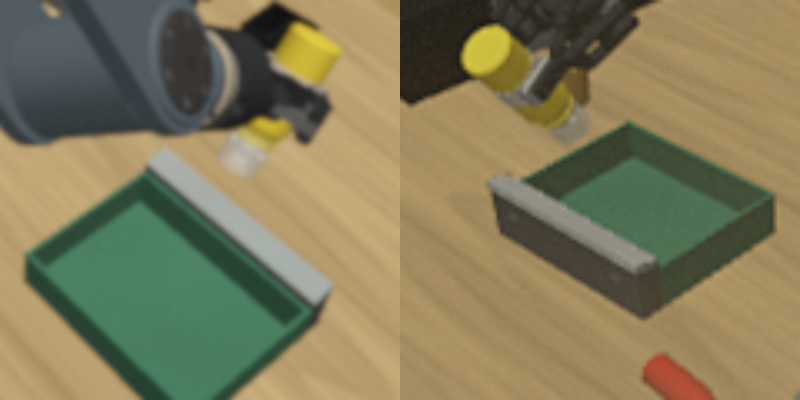

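The side and scene crops show the bottle tipped about 55° above the bar, its mouth (side crop 240,155) facing the tray and the arm clear of the tray. I'll descend and feel for the contact.

Emit:
apply_moves --pt "-0.016 0 0.011 0 0 0 1" --pt "-0.016 0 0.011 0 0 0 1" --pt "-0.016 0 0.012 0 0 0 1" --pt "-0.004 0 0.003 0 0 0 1" --pt "0 0 0 0 0 0 1"

```text
t: 17.7
tcp_pos: [0.6142, -0.2144, 0.1458]
tool_rot: [0.885, 0.034, 0.463, -0.017]
force: [-0.7, 0.1, -2.1]
finger_gap: 0.49
gripper_force: 71.4
```

Emit:
apply_moves --pt "-0.003 0 0.002 0 0 0 1" --pt "0 0 0 0 0 0 1"

```text
t: 17.95
tcp_pos: [0.6139, -0.2146, 0.1424]
tool_rot: [0.885, 0.034, 0.464, -0.017]
force: [-0.1, 0.0, -2.4]
finger_gap: 0.497
gripper_force: 71.4
```

Emit:
apply_moves --pt "-0.003 0 0.002 0 0 0 1" --pt "0 0 0 0 0 0 1"

```text
t: 18.2
tcp_pos: [0.6137, -0.2145, 0.1382]
tool_rot: [0.885, 0.034, 0.463, -0.017]
force: [-0.1, 0.9, -1.9]
finger_gap: 0.491
gripper_force: 71.4
```

Emit:
apply_moves --pt "-0.005 0 0.0035 0 0 0 1" --pt "0 0 0 0 0 0 1"

```text
t: 18.45
tcp_pos: [0.6136, -0.2144, 0.1316]
tool_rot: [0.886, 0.034, 0.463, -0.018]
force: [-0.5, -0.5, -2.8]
finger_gap: 0.491
gripper_force: 71.4
```

Emit:
apply_moves --pt "-0.0025 0 0.0015 0 0 0 1" --pt "0 0 0 0 0 0 1"

```text
t: 18.7
tcp_pos: [0.6136, -0.2145, 0.1292]
tool_rot: [0.885, 0.034, 0.463, -0.017]
force: [0.0, 0.6, -2.3]
finger_gap: 0.492
gripper_force: 71.4
```

Emit:
apply_moves --pt "-0.0025 0 0.0015 0 0 0 1" --pt "0 0 0 0 0 0 1"

```text
t: 18.95
tcp_pos: [0.6145, -0.2145, 0.1283]
tool_rot: [0.884, 0.034, 0.466, -0.017]
force: [-0.6, 1.7, 4.7]
finger_gap: 0.492
gripper_force: 71.9
```

Contact at TCP z = 0.1287, as predicted. Now a tap at 0.2 m/s.

Emit:
apply_moves --pt "0.0205 0 -0.0143 0 0 0 1" --pt "0.0205 0 -0.0143 0 0 0 1" --pt "0.0205 0 -0.0143 0 0 0 1" --pt "-0.0205 0 0.0143 0 0 0 1" --pt "-0.0205 0 0.0143 0 0 0 1" --pt "-0.0225 0 0.0155 0 0 0 1" --pt "0.0205 0 -0.0143 0 0 0 1" --pt "0 0 0 0 0 0 1"

```text
t: 19.95
tcp_pos: [0.6134, -0.2148, 0.1497]
tool_rot: [0.885, 0.035, 0.464, -0.017]
force: [0.4, 0.0, -2.9]
finger_gap: 0.493
gripper_force: 72.1
```

```bash
cat > look.py <<'E'
from h import *
import sys
sd=snapshot('side');sc=snapshot('scene');s=sense()
d=np.hstack([cv2.resize(sd[170:320,320:470],(400,400)),cv2.resize(sc[110:230,190:310],(400,400))]);cv2.imwrite(f'pics/{sys.argv[1]}.png',d[:,:,::-1])
print(s['tcp_pos'],s['q'],s['t'],s['force'])
o=np.load('pics/s2.npy').astype(int);m=np.load('pics/s4.npy').astype(int)
df=(np.abs(sd.astype(int)-o).sum(2)>90);z=np.zeros_like(df);z[235:335,330:440]=1
n,l,st,ce=cv2.connectedComponentsWithStats((df&z).astype(np.uint8));print([(st[i,4],ce[i].round(1).tolist()) for i in range(1,n) if st[i,4]>4])
w=snapshot('wrist');cv2.imwrite(f'pics/{sys.argv[1]}w.png',w[:,:,::-1])
E
python3 look.py a1
```

```text
[ 0.613  -0.2145  0.1489] [-0.8184  0.7002  2.05    1.954   0.7616 -1.1275] 20.05 [-0.4157  0.5384 -1.297 ]
[(np.int32(287), [350.6, 238.3]), (np.int32(137), [392.1, 237.2]), (np.int32(63), [429.2, 237.7]), (np.int32(19), [375.1, 241.4]), (np.int32(66), [408.9, 243.0]), (np.int32(6), [370.5, 248.5])]
```

Emit:
apply_moves --pt "0.0205 0 -0.0143 0 0 0 1" --pt "0.0205 0 -0.0143 0 0 0 1" --pt "-0.0213 0 0.0149 0 0 0 1" --pt "-0.0213 0 0.0149 0 0 0 1" --pt "-0.0213 0 0.0149 0 0 0 1" --pt "0 0 0 0 0 0 1" --pt "0.023 0 -0.0161 0 0 0 1" --pt "0 0 0 0 0 0 1"

```text
t: 21.1
tcp_pos: [0.6135, -0.2148, 0.1504]
tool_rot: [0.885, 0.035, 0.464, -0.016]
force: [0.3, 0.0, -2.0]
finger_gap: 0.493
gripper_force: 72.7
```

```bash
python3 look.py a2
```

```text
[ 0.6129 -0.2145  0.1487] [-0.8184  0.7006  2.05    1.9541  0.7615 -1.1273] 21.2 [-0.3762 -0.6483 -1.7864]
[(np.int32(281), [350.7, 238.2]), (np.int32(130), [391.6, 237.2]), (np.int32(60), [429.3, 237.7]), (np.int32(18), [374.8, 240.9]), (np.int32(84), [408.3, 242.7])]
```

View pics/a2.png

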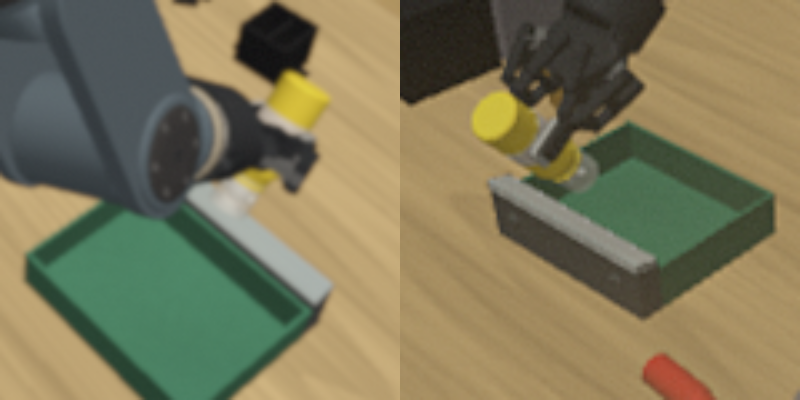

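No ball in the tray yet; the tray floor is empty in both crops, and the neck sits at (580,170) in the scene crop. I'll tap a bit faster.

Emit:
apply_moves --pt "0.0246 0 -0.0172 0 0 0 1" --pt "0.0246 0 -0.0172 0 0 0 1" --pt "-0.0242 0 0.0169 0 0 0 1" --pt "-0.0242 0 0.0169 0 0 0 1" --pt "-0.0242 0 0.0169 0 0 0 1" --pt "0 0 0 0 0 0 1" --pt "0.0234 0 -0.0164 0 0 0 1" --pt "0 0 0 0 0 0 1"

```text
t: 22.25
tcp_pos: [0.6133, -0.2147, 0.1498]
tool_rot: [0.885, 0.035, 0.464, -0.017]
force: [-0.4, -0.2, -2.1]
finger_gap: 0.495
gripper_force: 73.8
```

```bash
python3 look.py a3; python3 - <<'E'
from h import *
a=cv2.imread('pics/a2w.png').astype(int);b=cv2.imread('pics/a3w.png').astype(int)
df=(np.abs(a-b).sum(2)>90).astype(np.uint8);n,l,st,ce=cv2.connectedComponentsWithStats(df);print([(st[i].tolist(),ce[i].round().tolist()) for i in range(1,n) if st[i,4]>30])
E
```

```text
[ 0.6128 -0.2144  0.1484] [-0.8185  0.701   2.0502  1.954   0.7616 -1.1274] 22.35 [-0.0499 -0.0112 -1.3027]
[(np.int32(287), [350.6, 238.3]), (np.int32(134), [391.9, 237.2]), (np.int32(62), [429.1, 237.7]), (np.int32(95), [407.8, 242.4]), (np.int32(22), [374.4, 241.3]), (np.int32(5), [370.8, 248.6])]
[([277, 177, 24, 6, 32], [288.0, 179.0]), ([271, 189, 14, 9, 53], [277.0, 193.0]), ([272, 253, 94, 19, 383], [317.0, 266.0]), ([280, 304, 77, 14, 191], [318.0, 313.0])]
```

```bash
python3 - <<'E'
from h import *
ims=[cv2.imread(f'pics/{k}.png') for k in('a1w','a2w','a3w')]
for im in ims:
    h=cv2.cvtColor(im,cv2.COLOR_BGR2HSV);m=cv2.inRange(h,np.array((22,120,90)),np.array((33,255,255)))
    m[:, :250]=0;m[:,400:]=0
    out=[]
    for c in(290,320,350):
        v=m[:,c]>0;e=np.flatnonzero(np.diff(v.astype(int)));out.append(e.tolist())
    print(out)
d=np.hstack([i[60:340,220:420] for i in ims]);cv2.imwrite('pics/n.png',d)
E
```

```text
[[179, 270, 312, 346], [176, 276, 319, 351], [179, 270, 312, 346]]
[[178, 266, 310, 346], [175, 271, 316, 351], [178, 267, 310, 346]]
[[176, 262, 308, 346], [174, 267, 314, 351], [176, 263, 308, 346]]
```

View pics/n.png

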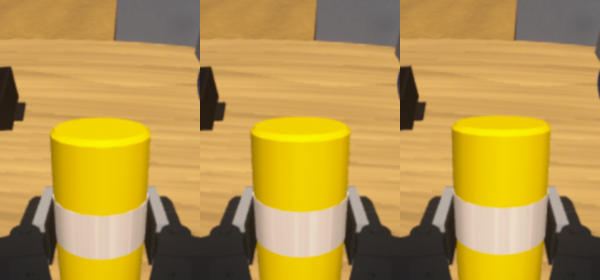

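The wrist views show the bottle creeping about 2 mm per tap in the grip (band top moves from row 276 to 267), which softens the stop. I'll grip harder, restore the tip and tap again.

Emit:
apply_moves --pt "-0.002 0 -0.008 0 0.06 0 1" --pt "0.0254 0 -0.016 0 0 0 1" --pt "0.0254 0 -0.016 0 0 0 1" --pt "-0.0246 0 0.0155 0 0 0 1" --pt "-0.0246 0 0.0155 0 0 0 1" --pt "-0.0246 0 0.0155 0 0 0 1" --pt "0 0 0 0 0 0 1" --pt "0.0246 0 -0.0155 0 0 0 1" --force 110

```text
t: 23.4
tcp_pos: [0.6049, -0.2146, 0.1519]
tool_rot: [0.872, 0.032, 0.488, -0.02]
force: [1.5, -0.2, -1.9]
finger_gap: 0.484
gripper_force: 111.6
```

```bash
cat >> look.py <<'E'
h=cv2.cvtColor(w,cv2.COLOR_RGB2HSV);m=cv2.inRange(h,np.array((22,120,90)),np.array((33,255,255)))
print([np.flatnonzero(np.diff((m[:,c]>0).astype(int))).tolist() for c in(290,320)])
hs=cv2.cvtColor(sd,cv2.COLOR_RGB2HSV);fl=np.zeros((400,640),np.uint8);cv2.fillConvexPoly(fl,np.array([[343,268],[375,250],[425,290],[390,322]]),1)
ng=((hs[...,0]<55)|(hs[...,0]>95)|(hs[...,1]<80))&(fl>0);print('nongreen floor',ng.sum(),np.argwhere(ng)[:,::-1].mean(0) if ng.any() else '')
E
python3 look.py a4
```

```text
[ 0.6061 -0.2153  0.1569] [-0.8514  0.7168  2.0866  2.0012  0.8528 -1.2155] 23.5 [ 0.4616 -0.1457 -2.6565]
[(np.int32(544), [346.2, 242.1]), (np.int32(396), [406.7, 238.9]), (np.int32(19), [362.4, 246.6]), (np.int32(130), [371.9, 253.1]), (np.int32(12), [401.6, 247.8]), (np.int32(11), [357.5, 259.0])]
[[176, 262, 307, 346], [174, 267, 313, 350]]
nongreen floor 201 [369.3881 258.1642]
```

```bash
python3 - <<'E'
from h import *
# crops are saved: left side-crop scale 2.667, right scene-crop scale 3.333
for k in('a2','a3','a4'):
    im=cv2.imread(f'pics/{k}.png')[:,:,::-1].copy();o=cv2.imread('pics/s4.png')[:,:,::-1]
    for nm,sl,poly in(('side',slice(0,400),[[70,265],[140,205],[290,315],[190,390]]),('scene',slice(400,800),[[130,220],[235,165],[345,205],[255,262]])):
        a=im[:,sl].astype(int);b=o[:,sl].astype(int);fl=np.zeros((400,400),np.uint8);cv2.fillConvexPoly(fl,np.array(poly),1)
        df=((np.abs(a-b).sum(2)>60)&(fl>0)).astype(np.uint8);n,l,st,ce=cv2.connectedComponentsWithStats(df)
        print(k,nm,[(st[i].tolist(),a[l==i].mean(0).round().tolist()) for i in range(1,n) if st[i,4]>15])
E
```

```text
a2 side [([132, 205, 19, 13, 123], [61.0, 77.0, 74.0])]
a2 scene []
a3 side [([131, 206, 21, 12, 138], [61.0, 77.0, 74.0])]
a3 scene []
a4 side [([97, 205, 66, 47, 1690], [59.0, 63.0, 64.0])]
a4 scene []
```

The last tap probably stopped short: the creep moved the rim closer to the gripper, so contact is lower now. I'll tap deeper.

Emit:
apply_moves --pt "0.0196 0 -0.0122 0 0 0 1" --pt "0.0187 0 -0.0116 0 0 0 1" --pt "-0.0246 0 0.0154 0 0 0 1" --pt "-0.0246 0 0.0154 0 0 0 1" --pt "-0.0246 0 0.0154 0 0 0 1"

```text
t: 24.18
tcp_pos: [0.6071, -0.2155, 0.1134]
tool_rot: [0.87, 0.034, 0.492, -0.018]
force: [-3.4, 0.5, 16.1]
finger_gap: 0.484
gripper_force: 113.8
```

Emit:
apply_moves --pt "0.0246 0 -0.0154 0 0 0 1" --pt "0.01 0 -0.006 0 0 0 1" --pt "0 0 0 0 0 0 1"

```text
t: 24.55
tcp_pos: [0.6061, -0.2154, 0.1544]
tool_rot: [0.871, 0.034, 0.491, -0.017]
force: [-0.0, -0.9, -2.1]
finger_gap: 0.483
gripper_force: 112.6
```

```bash
cat >> look.py <<'E'
im=cv2.imread(f'pics/{sys.argv[1]}.png')[:,:,::-1].copy();o=cv2.imread('pics/s4.png')[:,:,::-1]
for nm,sl,poly in(('side',slice(0,400),[[70,265],[140,205],[290,315],[190,390]]),('scene',slice(400,800),[[130,220],[235,165],[345,205],[255,262]])):
    a=im[:,sl].astype(int);b=o[:,sl].astype(int);fl=np.zeros((400,400),np.uint8);cv2.fillConvexPoly(fl,np.array(poly),1)
    df=((np.abs(a-b).sum(2)>60)&(fl>0)).astype(np.uint8);n,l,st,ce=cv2.connectedComponentsWithStats(df)
    print('NEW',nm,[(st[i].tolist(),a[l==i].mean(0).round().tolist()) for i in range(1,n) if st[i,4]>15])
E
python3 look.py a5
```

```text
[ 0.6059 -0.2152  0.1536] [-0.8508  0.7228  2.0866  2.0049  0.8521 -1.2207] 24.65 [ 0.716   0.4321 -1.8418]
[(np.int32(527), [346.7, 241.8]), (np.int32(404), [405.7, 239.4]), (np.int32(14), [362.3, 246.4]), (np.int32(122), [372.0, 252.4]), (np.int32(9), [358.3, 258.4]), (np.int32(52), [371.5, 289.3])]
[[179, 258, 306, 346], [179, 261, 310, 351]]
nongreen floor 253 [370.2806 267.9684]
NEW side [([99, 205, 63, 44, 1474], [59.0, 64.0, 64.0]), ([127, 308, 23, 23, 417], [145.0, 153.0, 143.0])]
NEW scene [([264, 187, 17, 16, 216], [135.0, 137.0, 126.0])]
```

The ball is in the tray: a new grey blob appears in both views. Next I'll check its position and estimate how the bottle has shifted in the grip.

```bash
python3 - <<'E'
from h import *
b,e=tri((190+272/3.333,110+195/3.333),(371.5,289.3));u=np.array([np.cos(.066),np.sin(.066)]);d=b[:2]-BAR
print('ball',b,e,'tray xy',d@u,d@[-u[1],u[0]])
c=calibration('wrist');M=np.array(c['mount']);K=np.array(c['camera_matrix'])
def row(P):
    v=M[:3,:3].T@(np.array(P)-M[:3,3]);r=np.hypot(v[0],v[1]);a=np.arctan2(r,v[2]);return K[1,2]+K[0,0]*a*v[1]/r
def pred(dx,th,b,cz=-.0165):
    out=[]
    for x,z in((.042,.022),(b,-.022),(-b,-.022)):
        out.append(row([dx+x*np.cos(th)+z*np.sin(th),0,cz-x*np.sin(th)+z*np.cos(th)]))
    return np.array(out)
obs=[np.array(o)+.5 for o in([176,276,319],[175,271,316],[174,267,313],[179,261,310])]
f=lambda v:np.r_[np.concatenate([pred(v[1+2*i],v[2+2*i],v[0])-obs[i] for i in range(4)])]
r=least_squares(f,np.r_[.01,np.zeros(8)],x_scale=np.r_[.01,np.tile([.01,.1],4)]);print(r.x,r.fun.round(1))
E
```

```text
ball [ 0.448  -0.2258  0.0203] 0.0075137729400756 tray xy -0.12179562616916823 0.0002650711604667462
[ 0.0109  0.0018 -0.0367  0.0029 -0.0792  0.0039 -0.1099  0.0035 -0.225 ] [ 0.   0.1 -0.2  0.1  0.1 -0.2 -0.  -0.1  0.1 -0.  -0.1  0.2]
```

The ball is at tray x −0.122, y 0, inside. The bottle has pitched 0.225 rad and slid 3.5 mm in the grip, so it must be laid down with the tool at about 38° elevation. I'll check reach and plan the way back.

```bash
cat >> h.py <<'E'
C0=np.array([.5635,.2315,.0722])
def plc(h,el=38.,yaw=.143):
    R=tool2(yaw,np.radians(el));return C0+[0,0,h]-R[:,0]*.0035+.0165*R[:,2],R
E
python3 - <<'E'
from h import *
s=sense();print(s['q'],s['tcp_pos'])
for h,el in((.13,48),(.13,38),(0,38)):
    p,R=plc(h,el)
    for q4 in(2.6,3.6):print(h,el,p,[x if isinstance(x,float) else x.round(2) for x in ik(p,R,[.2,.6,2,q4,.3,1.6-q4])])
p,R=plc(.14,50);rows([s['tcp_pos'][0],-.2154,.225],Ro.from_quat(s['tool_rot']).as_matrix(),2)
s2=dict(s);s2['tcp_pos']=np.array([s['tcp_pos'][0],-.2154,.225]);print();rows(p,R,13,s2)
E
```

```text
[-0.8508  0.7233  2.0866  2.0049  0.8521 -1.2205] [ 0.6059 -0.2152  0.1534]
0.13 48 [0.5733 0.2329 0.1886] [array([ 0.26,  0.46,  2.13,  3.45,  0.29, -1.79]), np.float64(1.3877787807814457e-15)]
0.13 48 [0.5733 0.2329 0.1886] [array([ 0.26,  0.46,  2.13,  3.45,  0.29, -1.79]), np.float64(4.2730263771773025e-11)]
0.13 38 [0.5708 0.2326 0.187 ] [array([0.2 , 0.43, 2.04, 1.1 , 0.  , 0.52]), np.float64(0.03339488760974383)]
0.13 38 [0.5708 0.2326 0.187 ] [array([ 0.25,  0.44,  2.02,  4.51,  0.06, -2.85]), np.float64(0.030306537770499686)]
0 38 [0.5708 0.2326 0.057 ] [array([ 0.25,  0.7 ,  2.09,  3.36,  0.31, -1.69]), np.float64(5.00733086938876e-10)]
0 38 [0.5708 0.2326 0.057 ] [array([ 0.25,  0.7 ,  2.09,  3.36,  0.31, -1.69]), np.float64(2.5876523146450836e-12)]
[0.0306, 0.0002, -0.0186, 0.0, -0.0, 0.0]
[0.0306, 0.0002, -0.0186, 0.0, -0.0, 0.0]

[-0.0016, -0.0346, 0.0011, 0.0043, -0.0117, -0.0028]
[-0.0014, -0.0346, 0.0013, 0.0043, -0.0117, -0.0028]
[-0.0013, -0.0346, 0.0015, 0.0043, -0.0117, -0.0028]
[-0.0012, -0.0346, 0.0016, 0.0043, -0.0117, -0.0028]
[-0.0011, -0.0346, 0.0018, 0.0043, -0.0117, -0.0028]
[-0.001, -0.0346, 0.002, 0.0043, -0.0117, -0.0028]
[-0.0009, -0.0346, 0.0021, 0.0043, -0.0117, -0.0028]
[-0.0007, -0.0346, 0.0023, 0.0043, -0.0117, -0.0028]
[-0.0006, -0.0345, 0.0024, 0.0043, -0.0117, -0.0028]
[-0.0005, -0.0345, 0.0026, 0.0043, -0.0117, -0.0028]
[-0.0003, -0.0345, 0.0027, 0.0043, -0.0117, -0.0028]
[-0.0002, -0.0345, 0.0029, 0.0043, -0.0117, -0.0028]
[-0.0001, -0.0345, 0.003, 0.0043, -0.0117, -0.0028]
```

Emit:
apply_moves --pt "0.031 0 -0.019 0 0 0 1" --pt "0.031 0 -0.019 0 0 0 1" --pt "-0.002 -0.035 0.001 0.004 -0.012 -0.003 1" --pt "-0.001 -0.035 0.001 0.004 -0.012 -0.003 1" --pt "-0.001 -0.035 0.002 0.004 -0.012 -0.003 1" --pt "-0.001 -0.035 0.002 0.004 -0.012 -0.003 1" --pt "-0.001 -0.035 0.002 0.004 -0.012 -0.003 1" --pt "-0.001 -0.035 0.002 0.004 -0.012 -0.003 1"

```text
t: 25.7
tcp_pos: [0.5911, -0.0045, 0.2136]
tool_rot: [0.888, 0.048, 0.457, -0.023]
force: [1.2, 0.4, -2.6]
finger_gap: 0.485
gripper_force: 112.6
```

Emit:
apply_moves --pt "-0.001 -0.035 0.002 0.004 -0.012 -0.003 1" --pt "-0.001 -0.035 0.002 0.004 -0.012 -0.003 1" --pt "-0.001 -0.035 0.002 0.004 -0.012 -0.003 1" --pt "0 -0.035 0.003 0.004 -0.012 -0.003 1" --pt "0 -0.035 0.003 0.004 -0.012 -0.003 1" --pt "0 -0.035 0.003 0.004 -0.012 -0.003 1" --pt "0 -0.035 0.003 0.004 -0.012 -0.003 1" --pt "0 0 0 0 0 0 1"

```text
t: 26.7
tcp_pos: [0.5736, 0.2417, 0.1998]
tool_rot: [0.905, 0.066, 0.42, -0.03]
force: [0.6, 0.4, -1.8]
finger_gap: 0.482
gripper_force: 112.6
```

```bash
python3 - <<'E'
from h import *
s=sense();print(s['q'],s['tcp_pos'],s['t'])
p,R=plc(.13,50);print((Ro.from_quat(s['tool_rot']).inv()*Ro.from_matrix(R)).as_rotvec())
rows(p,R,2);print()
p,R=plc(.05,40);rows(p,R,6)
E
```

```text
[ 0.2637  0.5139  2.0894  3.4208  0.3389 -1.7592] [0.5736 0.2417 0.1998] 26.7
[-0.0003  0.0041  0.0025]
[-0.0045, 0.0043, 0.0031, -0.0002, 0.0021, 0.0013]
[-0.0045, 0.0043, 0.0031, -0.0002, 0.0021, 0.0013]

[-0.0121, 0.0014, 0.0095, -0.0, -0.0284, 0.0004]
[-0.0119, 0.0014, 0.0098, -0.0, -0.0284, 0.0004]
[-0.0116, 0.0014, 0.0102, -0.0, -0.0284, 0.0004]
[-0.0113, 0.0014, 0.0105, -0.0, -0.0284, 0.0004]
[-0.011, 0.0014, 0.0108, -0.0, -0.0284, 0.0004]
[-0.0107, 0.0014, 0.0111, -0.0, -0.0284, 0.0004]
```

Emit:
apply_moves --pt "-0.012 0.004 0.009 0 -0.02 0 1" --pt "-0.012 0.004 0.009 0 -0.02 0 1" --pt "-0.012 0.001 0.01 0 -0.03 0 1" --pt "-0.012 0 0.01 0 -0.03 0 1" --pt "-0.011 0 0.011 0 -0.035 0 1" --pt "-0.011 0 0.011 0 -0.035 0 1" --pt "0 0 0 0 0 0 1"

```text
t: 27.58
tcp_pos: [0.5707, 0.2294, 0.1065]
tool_rot: [0.938, 0.067, 0.341, -0.023]
force: [0.1, 0.8, -2.7]
finger_gap: 0.485
gripper_force: 112.6
```

```bash
python3 - <<'E'
from h import *
s=sense();print(s['q'],s['tcp_pos'],s['t'],s['force'])
p,R=plc(.015,38);rows(p,R,3);print()
p,R=plc(.0,38);rows(p,R,1)
E
```

```text
[ 0.2292  0.662   2.0563  3.355   0.2776 -1.7102] [0.5707 0.2294 0.1065] 27.575 [ 0.1369  0.7917 -2.6783]
[-0.0072, -0.001, 0.0089, 0.0009, -0.0112, 0.0]
[-0.0071, -0.001, 0.009, 0.0009, -0.0112, 0.0]
[-0.007, -0.001, 0.0091, 0.0009, -0.0112, 0.0]

[-0.0313, -0.0032, 0.0382, 0.0028, -0.0337, 0.0]
```

Emit:
apply_moves --pt "-0.007 -0.001 0.009 0.001 -0.011 0 1" --pt "-0.007 -0.001 0.009 0.001 -0.011 0 1" --pt "-0.007 -0.001 0.009 0.001 -0.011 0 1" --pt "-0.003 0 0.004 0 0 0 1" --pt "-0.003 0 0.003 0 0 0 1" --pt "0 0 0 0 0 0 1"

```text
t: 28.32
tcp_pos: [0.5702, 0.2323, 0.0636]
tool_rot: [0.943, 0.068, 0.325, -0.023]
force: [0.7, 1.0, -1.8]
finger_gap: 0.483
gripper_force: 112.6
```

```bash
python3 - <<'E'
from h import *
s=sense();print(s['q'],s['tcp_pos'],s['t'],s['force'])
p,R=plc(.0,38);rows(p,R,1)
E
```

```text
[ 0.2324  0.75    2.0459  3.3162  0.3213 -1.6663] [0.5702 0.2323 0.0636] 28.325 [ 0.6674  0.9854 -1.7792]
[-0.0036, -0.0001, 0.0056, -0.0002, -0.0011, 0.0002]
```

Emit:
apply_moves --pt "-0.002 0 0.003 0 0 0 1" --pt "-0.001 0 0.002 0 0 0 1" --pt "0 0 0 0 0 0 1"

```text
t: 28.7
tcp_pos: [0.5713, 0.2325, 0.0582]
tool_rot: [0.943, 0.068, 0.326, -0.023]
force: [0.2, 0.2, -1.5]
finger_gap: 0.483
gripper_force: 112.6
```

Emit:
apply_moves --pt "-0.0005 0 0.001 0 0 0 1" --pt "0 0 0 0 0 0 0.2" --pt "0 0 0 0 0 0 -0.2" --pt "0 0 0 0 0 0 -1" --pt "0 0 0 0 0 0 -1" --pt "0 0 0 0 0 0 -1" --force 20

```text
t: 29.45
tcp_pos: [0.5716, 0.2325, 0.0571]
tool_rot: [0.943, 0.068, 0.326, -0.023]
force: [-0.9, -0.1, -0.4]
finger_gap: 1.001
gripper_force: 0.0
```

Emit:
apply_moves --pt "0 0 -0.02 0 0 0 -1" --pt "0 0 -0.035 0 0 0 -1" --pt "0 0 -0.035 0 0 0 -1" --pt "0 0 -0.035 0 0 0 -1" --pt "0 0 0 0 0 0 -1"

```text
t: 30.08
tcp_pos: [0.494, 0.2216, 0.1571]
tool_rot: [0.943, 0.068, 0.326, -0.024]
force: [0.1, 0.7, -0.3]
finger_gap: 1.004
gripper_force: 0.0
```

```bash
python3 - <<'E'
from h import *
s=sense();print(s['tcp_pos'],s['finger_gap'],s['t'],s['force'])
for n in('side','scene'):
    im=snapshot(n);o=np.load(f'pics/{n}0.npy')
    for k,x in(('before',o),('now',im)):
        print(n,k,[(int(b[0]),b[1].tolist()) for b in blobs(x,(22,150,110),(33,255,255),40)])
    if n=='side':
        hs=cv2.cvtColor(im,cv2.COLOR_RGB2HSV);d=(np.abs(im.astype(int)-o).sum(2)>60);z=np.zeros_like(d);z[250:325,343:425]=1
        k,l,st,ce=cv2.connectedComponentsWithStats((d&z).astype(np.uint8));print([(st[i,4],ce[i].round(1).tolist()) for i in range(1,k) if st[i,4]>10])
w=snapshot('wrist');print([(int(b[0]),b[1].tolist(),b[2].tolist()) for b in blobs(w,(22,150,90),(33,255,255),100)])
E
```

```text
[0.494  0.2216 0.1571] 1.004462780528562 30.075 [ 0.0987  0.654  -0.2857]
side before [(122, [306.7, 144.9]), (155, [293.8, 159.6]), (44, [256.4, 176.8]), (82, [249.6, 187.5])]
side now [(124, [307.1, 144.4]), (156, [294.2, 159.2]), (43, [256.3, 176.9]), (82, [249.6, 187.5])]
[(np.int32(28), [364.2, 295.5])]
scene before [(63, [399.6, 223.1]), (143, [399.6, 237.6]), (85, [368.1, 240.6]), (322, [352.2, 249.6])]
scene now [(61, [399.5, 223.1]), (140, [399.6, 237.5]), (87, [368.0, 241.0]), (322, [352.0, 249.8])]
[(1989, [320.0, 162.0], [294, 142, 52, 40]), (2367, [320.3, 233.9], [295, 209, 51, 55]), (266, [264.0, 347.8], [249, 339, 32, 19])]
```

The bottle is back within about 1 mm in both views. The ball has rolled on to side (364,295), so I'll check that it is at rest.

Emit:
apply_moves --pt "0 0 -0.03 0 0 0 -1" --pt "0 0 -0.03 0 0 0 -1" --pt "0 0 0 0 0 0 -1" --pt "0 0 0 0 0 0 -1"

```text
t: 30.72
tcp_pos: [0.4595, 0.2162, 0.2021]
tool_rot: [0.943, 0.068, 0.326, -0.023]
force: [-0.9, -0.2, -0.3]
finger_gap: 1.0
gripper_force: 0.0
```

```bash
cat > b.py <<'E'
from h import *
o=np.load('pics/side0.npy').astype(int)
for i in range(3):
    t=sense()['t'];im=snapshot('side');d=(np.abs(im.astype(int)-o).sum(2)>60);z=np.zeros_like(d);z[240:328,335:435]=1
    k,l,st,ce=cv2.connectedComponentsWithStats((d&z).astype(np.uint8))
    for j in range(1,k):
        if st[j,4]>10:
            p=onz('side',ce[j],.014);u=np.array([np.cos(.066),np.sin(.066)]);e=p[:2]-BAR;print(t,st[j,4],ce[j].round(1),'tray',e@u,e@[-u[1],u[0]])
E
python3 b.py
```

```text
30.725 28 [364.2 295.5] tray -0.1403910846448725 -0.0007039915648679416
30.775 27 [364.1 295.5] tray -0.1406106192445205 -0.0007063577599352982
30.825 28 [364.2 295.5] tray -0.1403910846448725 -0.0007039915648679416
```

Emit:
apply_moves --pt "0 0 0 0 0 0 -1" --pt "0 0 0 0 0 0 -1" --pt "0 0 0 0 0 0 -1" --pt "0 0 0 0 0 0 -1" --pt "0 0 0 0 0 0 -1" --pt "0 0 0 0 0 0 -1" --pt "0 0 0 0 0 0 -1" --pt "0 0 0 0 0 0 -1"

```text
t: 31.88
tcp_pos: [0.4585, 0.2162, 0.2028]
tool_rot: [0.943, 0.068, 0.326, -0.023]
force: [0.5, -0.6, -0.1]
finger_gap: 0.995
gripper_force: 0.0
```

```bash
python3 b.py
```

```text
31.875 28 [364.2 295.5] tray -0.1403910846448725 -0.0007039915648679416
31.925 28 [364.2 295.5] tray -0.1403910846448725 -0.0007039915648679416
31.975 28 [364.2 295.5] tray -0.1403910846448725 -0.0007039915648679416
```

The ball is at rest in the tray, the bottle is in its cradle, and the gripper is clear of everything. Handing in.

```bash
python3 -c "
from station import *
print(sign_off())"
```

```text
the job is handed in; nothing more can be done
None
```

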